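Make up an idler kit and a key-block kit on their boards

TASK

Make up the two kits on their kit boards, each part flat down in its own nest. The idler kit goes on the board with the round nests: the steel bushing standing in the large nest, the hexagon bolt standing on its head inside the tube collar, and the nut flat in the small shallow nest. The key-block kit goes on the board with the rectangular nests: the drilled block in the wide nest and the short square key in the long slot; leave the longer square bar where it lies.

Things in the scene. Friction and masses are not known exactly. Their poses are not given: they have to be found in the camera images.
- idler_board: Fixed grey kit board, 80 x 190 x 11 mm (x, y, z), flat top; nest floors black, 6 mm above the bench. Origin: centre of underside; y along its length, wire handle on the -x edge. Three round nests in a row on x 0: a large one 58 mm across at y +53 mm; an upright steel tube collar, 40 mm inside, 48 outside, rim 32 mm above the bench, at y -10; a small shallow nest 40 mm across at y -64.
- key_board: Fixed grey kit board, 112 x 150 x 11 mm (x, y, z), flat top; nest floors black, 6 mm above the bench. Origin: centre of underside; y along its length, wire handle on the -x edge. Two rectangular nests: one 54 x 72 mm (x, y) centred at x +20, y 0 mm, and a long slot 22 x 127 mm (x, y) centred at x -34, y 0; both 5 mm deep.
- steel_bushing: Bright turned steel bushing, a thick plain cylinder with a bore, 46 mm in diameter, 62 mm tall, 0.45 to 0.85 kg, standing on end. Origin: centre of its underside; z up along its axis.
- hex_bolt: Steel M16 hexagon bolt standing on its head, thread up, 65 mm tall: head 10 mm high, 24 mm over the flats (along its x) and 27 mm over the corners (along y), above it the 16 mm round shank. Origin: centre of the head's underside; z up along the shank.
- hex_nut: Steel M16 hexagon nut lying flat, 13 mm high, 24 mm over the flats (along its x), 27 mm over the corners (along its y). Origin: centre of its underside; z up.
- drilled_block: Bright steel block with drilled holes in the top, 42 x 60 x 30 mm (x, y, z), 0.4 to 0.75 kg. Origin: centre of its underside; z up.
- key_stock: Short square steel key, 10 x 115 x 10 mm (x, y, z), lying flat. Origin: centre of its underside; y along its length, z up. The shorter and thinner of the two square bars.
- square_bar: Longer square steel bar, 12 x 150 x 12 mm (x, y, z), lying flat among the stock; it belongs to neither kit. Origin: centre of its underside; y along its length.

How it is judged (in metres and radians):
At the end, for the whole second after the job is handed in: Each of the five parts lies in its own nest of its own board: within 8 mm of the nest's centre along both board axes, underside within 2.5 mm of the floor, upright within 0.06 rad, released, still; the key within 0.15 rad of its slot; the longer bar moved less than 30 mm (x of steel_bushing in the frame of idler_board between -0.008 and 0.008 m and y of steel_bushing in the frame of idler_board between 0.045 and 0.061 m and z of steel_bushing in the frame of idler_board between 0.0035 and 0.0085 m and angle between each of steel_bushing, hex_bolt, hex_nut, drilled_block, key_stock's own z axis and vertical below 0.06 rad and linear speed of each of steel_bushing, hex_bolt, hex_nut, drilled_block, key_stock below 0.02 m/s and contact force between the fingers and steel_bushing below 0.1 N and x of hex_bolt in the frame of idler_board between -0.008 and 0.008 m and y of hex_bolt in the frame of idler_board between -0.018 and -0.002 m and z of hex_bolt in the frame of idler_board between 0.0035 and 0.0085 m and contact force between the fingers and hex_bolt below 0.1 N and x of hex_nut in the frame of idler_board between -0.008 and 0.008 m and y of hex_nut in the frame of idler_board between -0.072 and -0.056 m and z of hex_nut in the frame of idler_board between 0.0035 and 0.0085 m and contact force between the fingers and hex_nut below 0.1 N and x of drilled_block in the frame of key_board between 0.012 and 0.028 m and y of drilled_block in the frame of key_board between -0.008 and 0.008 m and z of drilled_block in the frame of key_board between 0.0035 and 0.0085 m and contact force between the fingers and drilled_block below 0.1 N and x of key_stock in the frame of key_board between -0.042 and -0.026 m and y of key_stock in the frame of key_board between -0.008 and 0.008 m and z of key_stock in the frame of key_board between 0.0035 and 0.0085 m and contact force between the fingers and key_stock below 0.1 N and angle between the y axis of key_stock and the y axis of key_board, either way round below 0.15 rad and distance of square_bar from where it was at the start of the episode below 0.03 m); the robot touches nothing.
It fails at once if the longer square bar is moved (distance of square_bar from where it was at the start of the episode above 0.03 m).
It also fails if it takes over 115 s, if anything falls off the work surface, if the arm or the gripper's body presses on something with over 40 N, if the wrist force passes 120 N, or if a joint passes its speed limit or range.

ROBOT

A 6-joint arm with a two-finger parallel gripper is mounted at the origin on a cart in front of the work surface, level with it; the furniture and walls round the work are solid. World frame = base frame: x ahead of the robot, y to its left, z up, the work surface at z = 0. Lengths are in mm, angles in degrees, forces in N, time in s.
With the tool pointing down it reaches from about 350 to 850 mm from the base axis. Payload 8.1 kg.
Tool frame: the origin (TCP) lies midway between the tips of the shut fingers; the grasp point (between the pads) lies 19 mm behind it; z points along the fingers, y is the line along which they close (so a half turn about z gives the same grasp; the last joint's range is limited). The gripper opens to 85 mm and grips with 20 to 120 N. Pads are 22 mm wide; open, the fingers measure 114 mm over their backs; the gripper's body (76 mm by 85 mm) begins 54 mm behind the grasp point. The pads swing forward as they close: fully open they stand 13 mm farther back than shut.
Start: joints at [-76.857, 7.471, 85.268, -0, 87.261, -4.893], TCP at [185.796, -570.513, 231.292] pointing down, gripper open.
Joint ranges: [-169.43, 169.43], [-51.17, 129.36], [1.28, 143.12], [-76.62, 256.62], [0, 156.53], [-152.29, 152.29]. Speed limits (degrees/s): [136.94, 136.94, 159.86, 180, 180, 180].

INTERFACE

Orientations are given as [roll, pitch, yaw] about the fixed x, y, z axes, in that order (R = Rz(yaw) Ry(pitch) Rx(roll)).
In Python, from bench import r gives the robot as it stands.
- The arm moves only by the tool apply_moves, never from a script. Its argument "steps" is a list of rows, each a list of 7 numbers: the opening, from -1 (shut) to 1 (fully open), then the shift along the tool's x, y, z in mm, then the turn, a rotation vector about the tool's x, y, z in units of 5 degrees (1.0 is 5 degrees). A call has exactly 8 rows; each row shifts and turns the commanded pose from where the row before left it, along the tool's axes as they then stand; what a row does not reach is not made up. A row lasts 1/10 s, in which the tool goes at most 50 mm and 8.59 degrees, less where a joint would pass 70% of its speed; a pose out of reach is approached as far as the arm can. A call is refused whole if a number of a shift passes 50 or a number of a turn 1, either way. A call with a gripper value outside its range is refused whole. The fingers move at their own pace and stop on an object; "squeeze" is the grip in N (left out, the last holds). Time passes only in rows, so rows that do not move let the fingers close, or fill a call up. It gives the time, the measured TCP pose, the force, the opening and the grip force at its end, in the units of the state.
- r.sense(): the state, without advancing time (a new reading comes with each control period).
- r.snapshot(name): name is "side" or "top"; returns a dict with "color" (400x640x3 uint8, blue, green, red), "depth" (400x640 float32, mm along the optical axis (not along the pixel's ray), 0 where there is no reading), "mtx" (3x3 intrinsics, pixels), "dist" ([k1, k2, p1, p2, k3] as OpenCV has them; the pictures are not rectified), "T" (4x4, takes a point from camera to world coordinates). Camera axes: x right, y down, z forward; pixel columns grow to the right and rows downward; lengths in mm; the calibration is good to about 2 mm. A picture is of the moment at which its call begins.
- r.hand_in(): hands the job in; it is judged then, once.
The state is a dict: "time": time; "joint_pos": joint angles; "qd": joint speeds; "joint_efforts": joint torques, N m; "tool_pos": TCP position; "tcp_rot": TCP orientation; "ft_force": force on the tool from outside, world axes, zero at the start; "wrist_torque": the same for the moment, N m; "finger_gap": finger opening in mm; "grip_force": force on a finger pad.
Only numpy, scipy, OpenCV 4.12 (cv2) and the standard library are available. Lean on these libraries where they do the work, as an engineer would, in place of code of your own. Each camera call takes 0.05 s, during which the arm holds its last target. There are 200 camera calls.

## Working session

There is one attempt and no reset: what is moved stays moved. The work goes in short steps, Python scripts to look and compute and a tool call to move; the robot and the scene stay as the last step left them, time stands still between calls to the robot, and variables do not carry over. Pictures are saved under pics/ and viewed, at most 14 in all, crops included, and the job is handed in when it is done.

Besides the shell and the picture viewer there is one more tool, called after ">>>" by a JSON object that holds its "api" and its "payload". apply_moves: Moves the arm, as the interface text tells. Its arguments: {"type":"object","properties":{"steps":{"type":"array"},"squeeze":{"type":"number"}},"required":["steps"]}

```bash
mkdir -p pics; ls; python3 - <<'E'
from bench import r
import cv2,numpy as np,pickle
d={}
for n in("top","side"):
    s=r.snapshot(n); d[n]=s; cv2.imwrite(f"pics/{n}0.png",s["color"]); print(n,s["mtx"].tolist(),s["dist"],np.round(s["T"],3).tolist())
pickle.dump(d,open("s0.pkl","wb")); print(r.sense())
E
```

```text
pics
top [[516.0369722044186, 0.0, 324.8853309920418], [0.0, 516.0369722044186, 202.00557410100095], [0.0, 0.0, 1.0]] [-0.15733914  0.          0.          0.          0.        ] [[-0.003, -0.992, 0.124, 358.541], [-1.0, 0.002, -0.004, 270.911], [0.004, -0.124, -0.992, 1113.371], [0.0, 0.0, 0.0, 1.0]]
side [[416.66645811937894, 0.0, 322.033457888186], [0.0, 416.66645811937894, 198.4943607051209], [0.0, 0.0, 1.0]] [0.02206586 0.         0.         0.         0.        ] [[0.963, -0.166, 0.214, 308.839], [-0.27, -0.527, 0.806, -403.571], [-0.021, -0.834, -0.552, 517.615], [0.0, 0.0, 0.0, 1.0]]
{'time': 0.1, 'joint_pos': array([-7.68577316e+01,  7.51107483e+00,  8.53257076e+01, -1.21909470e-03,
        8.72605735e+01, -4.89199383e+00]), 'qd': array([-0.02410603,  0.00385878, -0.12006772,  0.04555979,  0.06090065,
       -0.1212887 ]), 'joint_efforts': array([ 4.87137768e-04, -5.70953178e+01, -5.01943767e+01, -2.12007963e-04,
        8.10065889e-03, -2.31743593e-05]), 'tool_pos': array([ 185.65970316, -570.0175051 ,  230.32069113]), 'tcp_rot': array([-1.79902895e+02, -7.08911901e-03,  1.80343156e+01]), 'ft_force': array([-0.07772468,  0.31126763,  0.00670099]), 'wrist_torque': array([-0.05691615,  0.0074022 ,  0.04366802]), 'grip_force': 0.0, 'finger_gap': 85.30938242169358}
```

View pics/top0.png

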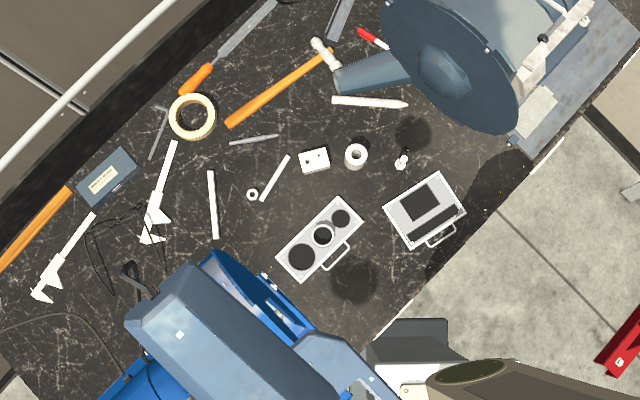

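View pics/side0.png

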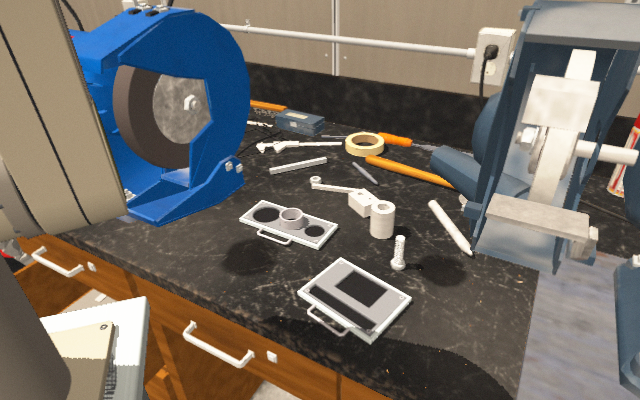

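The top view shows the idler board near (319,240) with its large nest at (302,257), and the key board near (425,210). The nut is at (252,195), the key at (275,178), the block at (314,160), the bushing at (356,156) and the bolt at (402,160). The long bar is at (213,204). The side view agrees.

```bash
cat > h.py <<'E'
import cv2,numpy as np
def ray(s,px):
    u=cv2.undistortPoints(np.float64(px).reshape(-1,1,2),s["mtx"],s["dist"]).reshape(-1,2)
    return np.c_[u,np.ones(len(u))]@s["T"][:3,:3].T
def plane(s,px,z):
    d=ray(s,px); o=s["T"][:3,3]
    return o+d*((z-o[2])/d[:,2])[:,None]
def proj(s,P):
    Ti=np.linalg.inv(s["T"])
    return cv2.projectPoints(np.float64(P).reshape(-1,1,3),cv2.Rodrigues(Ti[:3,:3])[0],Ti[:3,3],s["mtx"],s["dist"])[0].reshape(-1,2)
def rect(s,c,z):
    P=plane(s,c.reshape(-1,2).astype(float),z)[:,:2].astype(np.float32)
    return cv2.minAreaRect(P)
E
python3 - <<'E'
import pickle,cv2,numpy as np
from h import *
d=pickle.load(open("s0.pkl","rb"))
for n,(x0,y0,x1,y1) in (("top",(200,130,480,290)),("side",(230,140,440,345))):
    s=d[n]; g=s["color"].min(axis=2)
    m=np.zeros_like(g); m[y0:y1,x0:x1]=(g[y0:y1,x0:x1]>125)*255
    cs,_=cv2.findContours(m,cv2.RETR_CCOMP,cv2.CHAIN_APPROX_NONE)
    for c,h in zip(cs,_[0]):
        if cv2.contourArea(c)<25: continue
        z=11 if cv2.contourArea(c)>1500 else 6 if h[3]>=0 else 10
        a=rect(s,c,z); print(n,"hole" if h[3]>=0 else "", cv2.boundingRect(c),cv2.contourArea(c),"rect z%d"%z,np.round(a[0],1),np.round(a[1],1),round(a[2],1))
    if n=="top":
        c=s["color"][130:290,190:480]; cv2.imwrite("pics/t1.png",cv2.resize(c,None,fx=2.7,fy=2.7,interpolation=cv2.INTER_CUBIC))
    else:
        c=s["color"][160:345,230:440]; cv2.imwrite("pics/s1.png",cv2.resize(c,None,fx=3.2,fy=3.2,interpolation=cv2.INTER_CUBIC))
# depth-based heights on top view
s=d["top"]
for nm,p in dict(block=(314,160),bush=(350,153),bolt=(402,152),nut=(248,195),key=(275,178),bar=(213,204),ib=(330,215),kb=(440,225)).items():
    z=s["depth"][p[1],p[0]]; q=ray(s,[p])[0]; print(nm,np.round(s["T"][:3,3]+q*z,1))
E
```

```text
top  (269, 283, 12, 7) 25.5 rect z10 [316.6 373.9] [12.7 23.4] 0.1
top  (207, 260, 30, 30) 300.5 rect z10 [334.6 486.1] [77.4 27.3] 46.1
top  (421, 228, 59, 62) 1744.0 rect z11 [341.9 -35.1] [ 91.6 183.9] 45.3
top  (275, 196, 89, 88) 3682.5 rect z11 [408.7 272.2] [102.6 192.1] 44.5
top hole (287, 243, 29, 29) 593.5 rect z6 [378.7 317.3] [57.5 58.9] 45.0
top hole (322, 242, 26, 27) 213.5 rect z6 [381.8 245.6] [15.1 65.1] 44.7
top hole (313, 226, 20, 20) 278.0 rect z6 [424.1 271.8] [39.5 39.5] 44.8
top hole (330, 209, 21, 20) 290.0 rect z6 [460.9 233.2] [42.  41.9] 82.7
top  (246, 189, 12, 12) 99.5 rect z10 [512.8 425.3] [24.1 24. ] 89.9
top hole (249, 191, 7, 7) 27.0 rect z6 [514.4 424.8] [12.5 12.3] 45.3
top  (382, 170, 85, 81) 3798.0 rect z11 [470.4  46.3] [133.4 153.6] 32.7
top hole (426, 223, 29, 23) 214.0 rect z6 [424.7  15.8] [17.4 68.1] 32.5
top hole (406, 203, 54, 40) 624.0 rect z6 [448.8  30.6] [ 29.6 130.4] 32.5
top hole (399, 183, 42, 39) 844.0 rect z6 [496.2  61.3] [57.6 74.7] 32.6
top  (207, 170, 12, 70) 388.0 rect z10 [492.2 510.1] [152.3  14.7] 6.5
top  (394, 155, 14, 1
[... 1199 characters left out ...]
.3] 72.6
side  (310, 176, 86, 63) 1601.0 rect z11 [576.5 310.9] [107.  280.1] 18.5
side  (236, 164, 7, 9) 27.5 rect z10 [345.9 533.5] [15.1 40.4] 0.7
side  (353, 162, 24, 22) 83.5 rect z10 [635.3 419. ] [ 13.2 113.8] 10.6
side  (269, 157, 58, 17) 313.0 rect z10 [491.2 503.9] [153.2  32.5] 6.5
side  (413, 144, 27, 8) 55.5 rect z10 [843.5 497.5] [25.  74.4] 40.2
side  (256, 141, 86, 12) 342.5 rect z10 [513.  605.1] [ 67. 234.] 72.1
side  (345, 140, 39, 16) 202.0 rect z10 [682.9 543.9] [ 89.8 105.4] 71.7
block [584.3 289.6  29.4]
bush [592.2 214.2  62.4]
bolt [608.6  95.4  -0.8]
nut [510.9 432.   15.9]
key [548.8 374.6   9.8]
bar [491.6 507.9  15.4]
ib [467.8 255.6  11.3]
kb [445.3  18.   11.4]
```

View pics/t1.png

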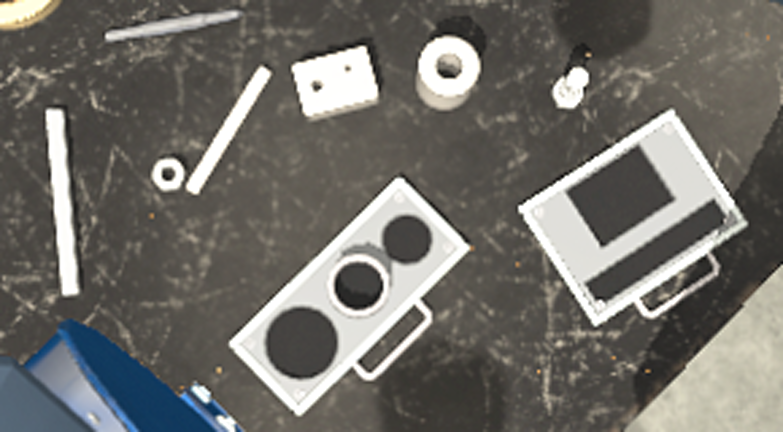

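View pics/s1.png

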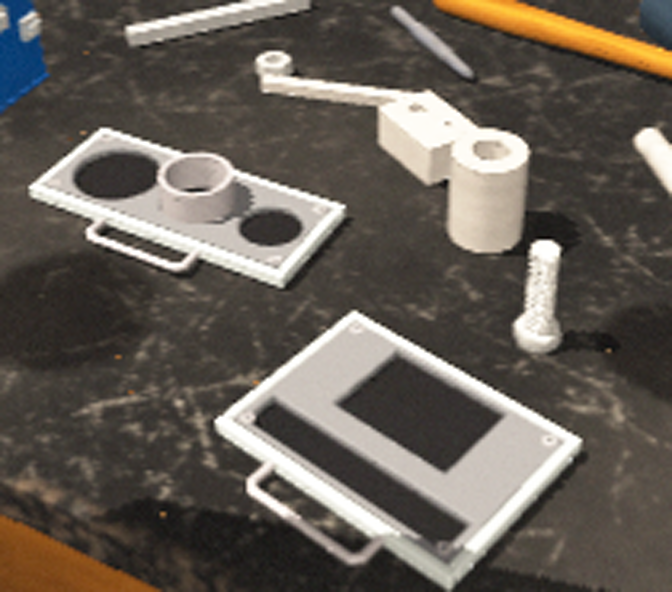

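The crops confirm all of it: the nut is by the key's lower end, the bolt stands alone, and both boards are clear. Next I refine the top faces with the depth images from both views.

```bash
cat >> h.py <<'E'
def cloud(s):
    v,u=np.mgrid[0:400,0:640]; px=np.c_[u.ravel(),v.ravel()]
    return s["T"][:3,3]+ray(s,px)*s["depth"].ravel()[:,None]
E
python3 - <<'E'
import pickle
from h import *
d=pickle.load(open("s0.pkl","rb"))
T=dict(block=(585,290,45,30),bush=(597,203,38,62),nut=(513,425,20,13),key=(549,377,70,10),boltshank=(588,99,20,62),bolthead=(588,99,25,10),collar=(424,272,32,32),bar=(492,509,90,12))
for n in("top","side"):
    C=cloud(d[n]); b=d[n]["color"].min(axis=2).ravel()>110
    for k,(x,y,R,z) in T.items():
        tol=4 if k!="boltshank" else 12
        m=b&(np.hypot(C[:,0]-x,C[:,1]-y)<R)&(abs(C[:,2]-z)<tol)
        if m.sum()<4: print(n,k,m.sum()); continue
        P=C[m]; a=cv2.minAreaRect(P[:,:2].astype(np.float32))
        print(n,k,m.sum(),"med",np.round(np.median(P,0),1),"rect",np.round(a[0],1),np.round(a[1],1),round(a[2],1))
# obstacles near the robot path: anything higher than 40 within workspace
C=cloud(d["top"]); m=(C[:,2]>70)&(C[:,0]>300)&(C[:,0]<700)&(C[:,1]>-50)&(C[:,1]<560)
P=C[m]; H,xe,ye=np.histogram2d(P[:,0],P[:,1],bins=[np.arange(300,701,40),np.arange(-50,561,40)]); print((H>3).astype(int))
# dark bolt shank/head pixels
s=d["top"]; print(s["color"].min(axis=2)[148:174,392:412])
E
```

```text
top block 490 med [584.4 290.7  29.7] rect [584.4 291. ] [43.1 59.8] 14.8
top bush 285 med [589.7 203.5  61.8] rect [589.2 203.1] [44.1 45.1] 78.3
top nut 70 med [512.2 423.7  12.9] rect [512.4 423.8] [23.9 22.1] 3.1
top key 278 med [540.3 382.2  10.1] rect [537.1 375.3] [ 59.4 124.4] 43.0
top boltshank 52 med [579.3 102.9  64. ] rect [579.6 102.3] [13.5 14.2] 42.2
top bolthead 52 med [574.8 107.    9.9] rect [577.6 103.9] [24.6 20.1] 46.5
top collar 117 med [425.4 272.8  32. ] rect [424.4 273. ] [45.9 46.2] 63.4
top bar 427 med [498.7 509.4  12.2] rect [496.4 469.1] [149.   96.4] 6.4
side block 327 med [583.1 286.   29.8] rect [584.8 288.5] [43.7 63.2] 15.2
side bush 250 med [588.7 197.4  61.7] rect [589.8 199.3] [45.5 44.2] 16.4
side nut 45 med [514.1 421.5  12.3] rect [513.5 420.1] [23.6 23.1] 39.6
side key 227 med [528.4 384.6   9.8] rect [535.7 373.3] [ 57.  126.5] 43.4
side boltshank 95 med [577.7  97.1  62.4] rect [579.7 100.4] [14.7 15.4] 26.6
side bolthead 83 med [575.3  94.2   9.9] rect [578.1  96.9] [18.8 22.9] 70.2
side collar 137 med [423.1 268.3  31.1] rect [423.6 269.5
[... 1934 characters left out ...]
 100  75
   69  73]
 [ 65  64  70 185 255 255 250 246 242 244 239 255 255 170  89 100  81  67
   73  75]
 [ 66  65  62 104 237 255 255 255 247 254 255 255 246 101  91  91  72  71
   72  71]
 [ 67  65  64  71 169 255 255 255 255 255 255 254  83 108  86  89  73  74
   68  68]
 [ 67  66  66  61 145 202 211 227 247 250 232 115  70  74  74  71  66  72
   72  71]
 [ 70  71  67  64  64  74  72  88 109 111  96  66  65  80 100  90  67  72
   91  75]
 [ 73  74  67  65  66  71  67  68  62  61  64  65  65  84 121 115  76  83
  113  74]
 [ 71  70  65  66  69  75  82  83  69  68  65  65  65  70 112 126  90  83
  114  71]
 [ 68  67  63  66  73  82  92  82  67  66  65  66  64  66  76 116 101  78
   93  72]]
```

Measured so far (mm):
- **Block:** (584.6, 289.7), short side at 14.9°
- **Bushing:** (589.5, 201)
- **Bolt:** (579.7, 101.3)
- **Nut:** (513, 422)
- **Key:** (549.5, 375), at 149.2°
- **Idler nests:** (379.5, 316), (424, 271), (461.5, 232.3), closing along 44.5°
- **Key board nests:** wide (495.5, 60.7), slot (450, 31.5), y at 122.5°

The sizes match what was given. I go over to the block first.

>>> {"api": "apply_moves", "payload": {"steps": [[1,27,-29,0,0,0,0],[1,27,-29,0,0,0,0],[1,27,-29,0,0,0,0],[1,27,-29,0,0,0,0],[1,27,-29,0,0,0,0],[1,27,-29,0,0,0,0],[1,27,-29,0,0,0,0],[1,27,-29,0,0,0,0]]}}

```text
time: 0.9
tool_pos: [319.5, -281.4, 230.9]
tcp_rot: [-180.0, 0.0, 18.0]
ft_force: [1.5, -0.2, -0.1]
finger_gap: 85.3
grip_force: 0.0
```

>>> {"api": "apply_moves", "payload": {"steps": [[1,27,-29,0,0,0,0],[1,27,-29,0,0,0,0],[1,27,-29,0,0,0,0],[1,27,-29,0,0,0,0],[1,27,-29,0,0,0,0],[1,27,-29,0,0,0,0],[1,27,-29,0,0,0,0],[1,27,-29,0,0,0,0]]}}

```text
time: 1.7
tool_pos: [453.1, 6.2, 231.0]
tcp_rot: [-180.0, 0.0, 18.0]
ft_force: [0.8, -0.8, 1.0]
finger_gap: 85.0
grip_force: 0.0
```

>>> {"api": "apply_moves", "payload": {"steps": [[1,27,-29,0,0,0,0],[1,27,-29,0,0,0,0],[1,27,-29,0,0,0,0],[1,27,-29,0,0,0,0],[1,27,-29,0,0,0,0],[1,27,-29,0,0,0,0],[1,27,-29,0,0,0,0],[1,27,-29,0,0,0,0]]}}

```text
time: 2.5
tool_pos: [586.6, 293.4, 230.5]
tcp_rot: [180.0, 0.1, 18.0]
ft_force: [1.0, -0.4, -0.1]
finger_gap: 85.4
grip_force: 0.0
```

>>> {"api": "apply_moves", "payload": {"steps": [[1,0,0,5,0,0,-1],[1,0,0,5,0,0,-1],[1,0,0,5,0,0,-1],[1,0,0,5,0,0,-1],[1,0,0,5,0,0,-1],[1,0,0,5,0,0,-1],[1,0,0,5,0,0,-1],[1,0,0,5,0,0,-1]]}}

```text
time: 3.3
tool_pos: [586.1, 291.8, 190.4]
tcp_rot: [-180.0, 0.1, 58.2]
ft_force: [-0.0, -0.5, 0.4]
finger_gap: 85.6
grip_force: 0.0
```

>>> {"api": "apply_moves", "payload": {"steps": [[1,0,0,5,0,0,-1],[1,0,0,5,0,0,-1],[1,0,0,5,0,0,-1],[1,0,0,5,0,0,-1],[1,0,0,5,0,0,-1],[1,0,0,5,0,0,-1],[1,0,0,5,0,0,-1],[1,0,0,5,0,0,-1]]}}

```text
time: 4.1
tool_pos: [586.1, 291.8, 150.4]
tcp_rot: [-179.9, 0.0, 98.2]
ft_force: [0.8, 0.3, -0.1]
finger_gap: 85.4
grip_force: 0.0
```

```bash
cat > go.py <<'E'
import sys,numpy as np
from bench import r
from scipy.spatial.transform import Rotation as R
s=r.sense(); a=[float(v) for v in sys.argv[1:]]
print("t",round(s["time"],2),"tcp",np.round(s["tool_pos"],1),np.round(s["tcp_rot"],1),"F",np.round(s["ft_force"],1),"gap",round(s["finger_gap"],1),"grip",round(s["grip_force"],1),"q",np.round(s["joint_pos"],0))
M=R.from_euler("xyz",s["tcp_rot"],degrees=True)
for x,y,z,yaw in zip(*[iter(a)]*4):
    N=R.from_euler("xyz",[180,0,yaw],degrees=True)
    d=np.array([x,y,z])-s["tool_pos"]
    print("shift in present axes",np.round(M.inv().apply(d),1),"in final axes",np.round(N.inv().apply(d),1),"turn units",np.round((M.inv()*N).as_rotvec(degrees=True)/5,2))
E
python3 go.py 584.6 289.7 60 104.9
python3 - <<'E'
import pickle
from h import *
d=pickle.load(open("s0.pkl","rb"))
for n in d:
    C=cloud(d[n]); P=C[(C[:,2]>15)&(C[:,2]<500)&(np.hypot(C[:,0]-379,C[:,1]-316)<170)&(np.hypot(C[:,0]-424,C[:,1]-271)>35)]
    for z0,z1 in((15,60),(60,130),(130,300),(300,500)):
        Q=P[(P[:,2]>z0)&(P[:,2]<z1)]
        if len(Q): dd=np.hypot(Q[:,0]-379,Q[:,1]-316); i=np.argsort(dd)[:1]; print(n,z0,z1,len(Q),np.round(Q[i],0),np.round(np.percentile(Q,[1,99],axis=0)))
E
```

```text
t 4.1 tcp [586.1 291.8 150.4] [-179.9    0.    98.2] F [ 0.8  0.3 -0.1] gap 85.4 grip 0.0 q [22. 19. 81.  0. 80. 14.]
shift in present axes [-1.8 -1.7 90.4] in final axes [-1.6 -2.  90.4] turn units [-0.01  0.   -1.33]
top 15 60 133 [[361. 292.  16.]] [[258. 200.  15.]
 [503. 413.  59.]]
top 60 130 815 [[323. 361. 117.]] [[220. 289.  62.]
 [345. 395. 127.]]
top 130 300 1130 [[317. 376. 208.]] [[254. 315. 131.]
 [386. 467. 299.]]
top 300 500 2052 [[319. 378. 371.]] [[252. 312. 303.]
 [376. 453. 406.]]
side 15 60 369 [[328. 374.  49.]] [[215. 301.  42.]
 [344. 414.  60.]]
side 60 130 2253 [[322. 361. 113.]] [[215. 269.  61.]
 [342. 394. 129.]]
side 130 300 8232 [[320. 376. 246.]] [[211. 308. 133.]
 [381. 441. 299.]]
side 300 500 6419 [[321. 377. 378.]] [[212. 276. 301.]
 [370. 430. 410.]]
```

The grinder stands about 73 mm beyond the large nest, so that placing needs a slow approach. I lower onto the block now.

>>> {"api": "apply_moves", "payload": {"steps": [[1,0,0,0,0,0,-0.7],[1,0,0,0,0,0,-0.63],[1,-1.6,-2,25,0,0,0],[1,0,0,30,0,0,0],[1,0,0,30,0,0,0],[1,0,0,25,0,0,0],[1,0,0,15,0,0,0],[1,0,0,10,0,0,0]]}}

```text
time: 4.9
tool_pos: [583.9, 289.5, 14.4]
tcp_rot: [-179.9, 0.0, 104.7]
ft_force: [-0.4, -0.9, -0.5]
finger_gap: 85.2
grip_force: 0.0
```

>>> {"api": "apply_moves", "payload": {"steps": [[1,0,0,5,0,0,0],[1,0,0,5,0,0,0],[1,0,0,0,0,0,0],[-1,0,0,0,0,0,0],[-1,0,0,0,0,0,0],[-1,0,0,0,0,0,0],[-1,0,0,0,0,0,0],[-1,0,0,0,0,0,0]], "squeeze": 70}}

```text
time: 5.7
tool_pos: [586.0, 290.3, 7.6]
tcp_rot: [179.9, -0.0, 104.7]
ft_force: [1.7, -0.1, 6.0]
finger_gap: 40.6
grip_force: 73.6
```

```bash
python3 go.py 584.6 289.7 5 104.9
```

```text
t 5.7 tcp [586.  290.3   7.6] [179.9  -0.  104.7] F [ 1.7 -0.1  6. ] gap 40.6 grip 73.6 q [22. 27. 86.  0. 67.  7.]
shift in present axes [-0.2 -1.5  2.6] in final axes [-0.2 -1.5  2.6] turn units [ 0.03 -0.   -0.04]
```

Gripped at a gap of 40.6 mm. I lift it and check that it holds.

>>> {"api": "apply_moves", "payload": {"steps": [[-1,0,0,-10,0,0,0],[-1,0,0,-20,0,0,0],[-1,0,0,-30,0,0,0],[-1,0,0,-30,0,0,0],[-1,0,0,-30,0,0,0],[-1,0,0,0,0,0,-1],[-1,0,0,0,0,0,-1],[-1,0,0,0,0,0,-1]]}}

```text
time: 6.5
tool_pos: [583.8, 289.4, 125.5]
tcp_rot: [-179.9, -0.0, 119.9]
ft_force: [0.0, 0.5, -6.0]
finger_gap: 40.7
grip_force: 72.5
```

```bash
python3 go.py 495.5 60.7 40 122.5
```

```text
t 6.5 tcp [583.8 289.4 125.5] [-179.9   -0.   119.9] F [ 0.   0.5 -6. ] gap 40.7 grip 72.5 q [22. 19. 83. -0. 78. -8.]
shift in present axes [-154.3 -190.3   86. ] in final axes [-145.5 -197.4   85.5] turn units [-0.03 -0.   -0.52]
```

>>> {"api": "apply_moves", "payload": {"steps": [[-1,0,0,0,0,0,-0.52],[-1,-20.8,-28.2,0,0,0,0],[-1,-20.8,-28.2,0,0,0,0],[-1,-20.8,-28.2,0,0,0,0],[-1,-20.8,-28.2,0,0,0,0],[-1,-20.8,-28.2,0,0,0,0],[-1,-20.8,-28.2,0,0,0,0],[-1,-20.7,-28.2,0,0,0,0]]}}

```text
time: 7.3
tool_pos: [493.8, 60.2, 125.4]
tcp_rot: [-179.9, -0.1, 122.3]
ft_force: [0.6, 0.1, -5.2]
finger_gap: 40.5
grip_force: 73.3
```

>>> {"api": "apply_moves", "payload": {"steps": [[-1,0,0,20,0,0,0],[-1,0,0,25,0,0,0],[-1,0,0,25,0,0,0],[-1,0,0,15,0,0,0],[-1,0,0,5,0,0,0],[-1,0,0,0,0,0,0],[-1,0,0,0,0,0,0],[-1,0,0,0,0,0,0]]}}

```text
time: 8.1
tool_pos: [496.7, 61.5, 37.6]
tcp_rot: [179.9, 0.1, 122.3]
ft_force: [0.0, 0.2, -5.5]
finger_gap: 40.3
grip_force: 73.2
```

```bash
python3 go.py 495.5 60.7 11 122.5; python3 - <<'E'
from bench import r
import cv2,pickle
d={}
for n,(x0,y0,x1,y1) in (("top",(360,140,490,270)),("side",(270,180,450,345))):
    s=r.snapshot(n); d[n]=s
    cv2.imwrite(f"pics/{n}_b.png",cv2.resize(s["color"][y0:y1,x0:x1],None,fx=3,fy=3,interpolation=cv2.INTER_CUBIC))
pickle.dump(d,open("s1.pkl","wb"))
E
```

```text
t 8.1 tcp [496.7  61.5  37.6] [1.799e+02 1.000e-01 1.223e+02] F [ 0.   0.2 -5.5] gap 40.3 grip 73.2 q [  1.   3. 111.   0.  66. -31.]
shift in present axes [ 0.  -1.5 26.6] in final axes [-0.  -1.5 26.6] turn units [ 0.02  0.01 -0.04]
```

View pics/side_b.png

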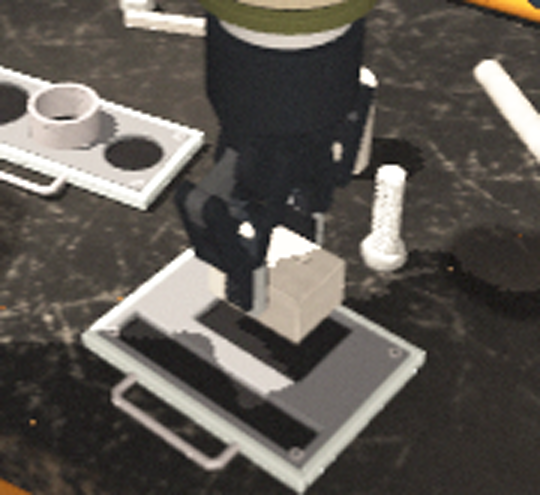

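The block hangs level and square over the wide nest (crop about (290,320)). I lower it.

>>> {"api": "apply_moves", "payload": {"steps": [[-1,0,-1,6,0,0,0],[-1,0,0,6,0,0,0],[-1,0,0,6,0,0,0],[-1,0,0,3,0,0,0],[-1,0,0,2,0,0,0],[-1,0,0,1,0,0,0],[-1,0,0,0,0,0,0],[-1,0,0,0,0,0,0]]}}

```text
time: 9.0
tool_pos: [494.2, 60.9, 13.5]
tcp_rot: [-179.9, -0.1, 122.3]
ft_force: [-14.3, -0.9, 17.5]
finger_gap: 40.6
grip_force: 76.0
```

```bash
python3 go.py 495.5 60.7 11 122.5
```

```text
t 9.0 tcp [494.2  60.9  13.5] [-1.799e+02 -1.000e-01  1.223e+02] F [-14.3  -0.9  17.5] gap 40.6 grip 76.0 q [  1.   5. 112.  -0.  63. -31.]
shift in present axes [-0.9  1.   2.5] in final axes [-0.9  1.   2.5] turn units [-0.02 -0.01 -0.04]
```

>>> {"api": "apply_moves", "payload": {"steps": [[-1,0,0,-1,0,0,0],[0.4,0,0,0,0,0,0],[0.4,0,0,0,0,0,0],[0.4,0,0,0,0,0,0],[0.4,0,0,0,0,0,0],[0.4,0,0,-20,0,0,0],[0.4,0,0,-40,0,0,0],[1,0,0,-50,0,0,0]]}}

```text
time: 9.8
tool_pos: [492.9, 60.8, 122.3]
tcp_rot: [-179.8, -0.1, 122.3]
ft_force: [1.7, 0.2, 0.4]
finger_gap: 72.4
grip_force: 0.0
```

```bash
python3 go.py 589.5 201 130 134.5
```

```text
t 9.8 tcp [492.9  60.8 122.3] [-1.798e+02 -1.000e-01  1.223e+02] F [1.7 0.2 0.4] gap 72.4 grip 0.0 q [  1.  -4. 108.   0.  76. -31.]
shift in present axes [ 66.9 156.5  -8.2] in final axes [ 32.2 167.2  -7.7] turn units [-0.04 -0.03 -2.44]
```

>>> {"api": "apply_moves", "payload": {"steps": [[1,0,0,-8,0,0,-0.9],[1,0,0,0,0,0,-0.9],[1,0,0,0,0,0,-0.64],[1,6.4,33.4,0,0,0,0],[1,6.4,33.4,0,0,0,0],[1,6.4,33.4,0,0,0,0],[1,6.4,33.4,0,0,0,0],[1,6.4,33.4,0,0,0,0]]}}

```text
time: 10.6
tool_pos: [592.4, 202.0, 131.2]
tcp_rot: [180.0, 0.0, 134.5]
ft_force: [0.7, -0.3, -0.5]
finger_gap: 85.0
grip_force: 0.0
```

```bash
python3 - <<'E'
from bench import r
import cv2,pickle,numpy as np
from h import *
s=r.snapshot("side"); C=cloud(s)
b=s["color"].min(axis=2).ravel()>110
m=(abs(C[:,2]-36)<4)&(np.hypot(C[:,0]-495,C[:,1]-61)<45)&b
a=cv2.minAreaRect(C[m][:,:2].astype(np.float32)); print(m.sum(),a,np.median(C[m],0))
E
python3 go.py 589.5 201 20 134.5
```

```text
720 ((494.09063720703125, 59.6124382019043), (44.199066162109375, 60.70362091064453), 32.12784194946289) [493.66487518  56.43444196  35.97046054]
t 10.65 tcp [594.1 205.9 130.9] [179.8  -0.  134.6] F [-4.7  0.   1.5] gap 85.1 grip 0.0 q [ 14.  15.  87.   0.  78. -30.]
shift in present axes [ -0.3  -7.  110.9] in final axes [ -0.3  -6.7 110.9] turn units [ 0.03 -0.01  0.01]
```

The block lies flat in its nest: top at 36 mm, centred within 2 mm. Now I go down on the bushing.

>>> {"api": "apply_moves", "payload": {"steps": [[1,0,0,0,0,0,0],[1,0,0,0,0,0,0],[1,0,0,15,0,0,0],[1,0,0,30,0,0,0],[1,0,0,30,0,0,0],[1,0,0,20,0,0,0],[1,0,0,15,0,0,0],[1,0,0,0,0,0,0]]}}

```text
time: 11.45
tool_pos: [589.2, 199.5, 18.1]
tcp_rot: [-179.7, -0.1, 134.4]
ft_force: [-1.0, 0.1, 0.1]
finger_gap: 85.4
grip_force: 0.0
```

>>> {"api": "apply_moves", "payload": {"steps": [[1,0,0,0,0,0,0],[-1,0,0,0,0,0,0],[-1,0,0,0,0,0,0],[-1,0,0,0,0,0,0],[-1,0,0,0,0,0,0],[-1,0,0,0,0,0,0],[-1,0,0,0,0,0,0],[-1,0,0,0,0,0,0]], "squeeze": 80}}

```text
time: 12.25
tool_pos: [592.5, 200.7, 22.9]
tcp_rot: [179.9, 0.1, 134.5]
ft_force: [-2.7, -1.5, 6.6]
finger_gap: 44.1
grip_force: 83.3
```

```bash
python3 go.py 589.5 201 20 134.5
```

```text
t 12.25 tcp [592.5 200.7  22.9] [1.799e+02 1.000e-01 1.345e+02] F [-2.7 -1.5  6.6] gap 44.1 grip 83.3 q [ 14.  22.  91.  -0.  67. -30.]
shift in present axes [ 2.3 -1.9  2.9] in final axes [ 2.3 -1.9  2.9] turn units [ 0.01  0.01 -0.  ]
```

>>> {"api": "apply_moves", "payload": {"steps": [[-1,0,0,-10,0,0,0],[-1,0,0,-20,0,0,0],[-1,0,0,-30,0,0,0],[-1,0,0,-30,0,0,0],[-1,0,0,-20,0,0,0],[-1,0,0,0,0,0,0],[-1,0,0,0,0,0,0],[-1,0,0,0,0,0,0]]}}

```text
time: 13.05
tool_pos: [590.0, 200.4, 128.7]
tcp_rot: [-179.8, -0.1, 134.5]
ft_force: [-0.3, 1.4, -7.6]
finger_gap: 43.9
grip_force: 83.1
```

```bash
python3 go.py 424 271 130 134.5 379.5 316 130 134.5
```

```text
t 13.05 tcp [590.  200.4 128.7] [-1.798e+02 -1.000e-01  1.345e+02] F [-0.3  1.4 -7.6] gap 43.9 grip 83.1 q [ 14.  15.  88.   0.  78. -30.]
shift in present axes [166.7 -68.9  -0.7] in final axes [166.7 -68.9  -1.3] turn units [-0.04 -0.02 -0.  ]
shift in present axes [230.  -69.1  -0.6] in final axes [230.  -69.1  -1.3] turn units [-0.04 -0.02 -0.  ]
```

>>> {"api": "apply_moves", "payload": {"steps": [[-1,27.8,-11.5,0,0,0,0],[-1,27.8,-11.5,0,0,0,0],[-1,27.8,-11.5,0,0,0,0],[-1,27.8,-11.5,0,0,0,0],[-1,27.8,-11.5,0,0,0,0],[-1,27.8,-11.5,0,0,0,0],[-1,10,0,0,0,0,0],[-1,0,0,0,0,0,0]]}}

```text
time: 13.85
tool_pos: [416.6, 278.9, 129.7]
tcp_rot: [-179.9, -0.1, 134.6]
ft_force: [-0.3, 0.7, -7.9]
finger_gap: 43.9
grip_force: 84.1
```

```bash
python3 go.py 379.5 316 50 134.5; python3 - <<'E'
from bench import r
import cv2
cv2.imwrite("pics/side_c.png",r.snapshot("side")["color"][:, :480])
E
```

```text
t 13.85 tcp [416.6 278.9 129.7] [-1.799e+02 -1.000e-01  1.346e+02] F [-0.3  0.7 -7.9] gap 43.9 grip 84.1 q [ 28.  -4. 107.   0.  76. -17.]
shift in present axes [52.3 -0.2 79.7] in final axes [52.4 -0.4 79.7] turn units [-0.03 -0.01  0.02]
```

View pics/side_c.png

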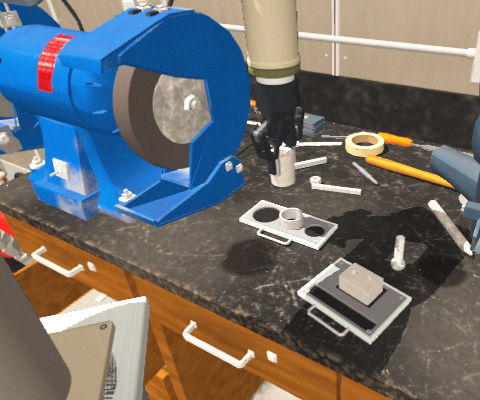

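The bushing hangs upright over the board, and the grinder's edge is clear to the left at column 250. I go on slowly to the large nest.

>>> {"api": "apply_moves", "payload": {"steps": [[-1,9,0,0,0,0,0],[-1,9,0,0,0,0,0],[-1,9,0,0,0,0,0],[-1,9,0,0,0,0,0],[-1,9,0,0,0,0,0],[-1,7,0,0,0,0,0],[-1,0,0,0,0,0,0],[-1,0,0,0,0,0,0]]}}

```text
time: 14.7
tool_pos: [382.0, 315.7, 131.4]
tcp_rot: [180.0, 0.0, 134.5]
ft_force: [-1.1, 0.1, -7.3]
finger_gap: 44.3
grip_force: 84.1
```

>>> {"api": "apply_moves", "payload": {"steps": [[-1,0,0,15,0,0,0],[-1,0,0,15,0,0,0],[-1,0,0,15,0,0,0],[-1,0,0,15,0,0,0],[-1,0,0,10,0,0,0],[-1,0,0,5,0,0,0],[-1,0,0,0,0,0,0],[-1,0,0,0,0,0,0]]}}

```text
time: 15.5
tool_pos: [382.4, 315.8, 56.6]
tcp_rot: [180.0, 0.0, 134.5]
ft_force: [-0.2, 0.7, -7.1]
finger_gap: 44.0
grip_force: 84.2
```

```bash
python3 go.py 379.5 316 29 134.5; python3 - <<'E'
from bench import r
import cv2
cv2.imwrite("pics/side_d.png",cv2.resize(r.snapshot("side")["color"][120:270,180:380],None,fx=3,fy=3))
E
```

```text
t 15.5 tcp [382.4 315.8  56.6] [180.    0.  134.5] F [-0.2  0.7 -7.1] gap 44.0 grip 84.2 q [ 34.   1. 112.   0.  68. -11.]
shift in present axes [ 2.2 -1.9 27.6] in final axes [ 2.2 -1.9 27.6] turn units [ 0.01  0.   -0.  ]
```

View pics/side_d.png

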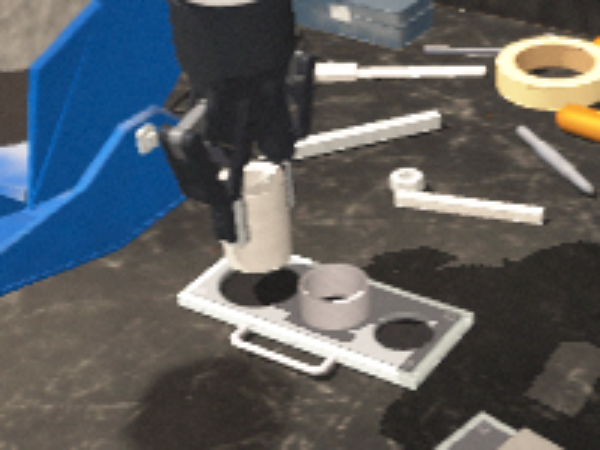

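The bushing is over the large nest and clear of collar and grinder. I correct by 2 mm and lower.

>>> {"api": "apply_moves", "payload": {"steps": [[-1,2,-2,5,0,0,0],[-1,0,0,6,0,0,0],[-1,0,0,6,0,0,0],[-1,0,0,5,0,0,0],[-1,0,0,3,0,0,0],[-1,0,0,2,0,0,0],[-1,0,0,1,0,0,0],[-1,0,0,0,0,0,0]]}}

```text
time: 16.35
tool_pos: [379.0, 315.5, 28.9]
tcp_rot: [-179.9, -0.0, 134.5]
ft_force: [-5.2, -3.5, 1.2]
finger_gap: 44.2
grip_force: 85.3
```

```bash
python3 go.py 379.5 316 29 134.5
```

```text
t 16.35 tcp [379.  315.5  28.9] [-179.9   -0.   134.5] F [-5.2 -3.5  1.2] gap 44.2 grip 85.3 q [ 34.   3. 113.  -0.  65. -11.]
shift in present axes [ 0.   0.7 -0.1] in final axes [ 0.   0.7 -0.1] turn units [-0.01 -0.   -0.  ]
```

>>> {"api": "apply_moves", "payload": {"steps": [[0.5,0,0,0,0,0,0],[0.5,0,0,0,0,0,0],[0.5,0,0,0,0,0,0],[0.5,0,0,0,0,0,0],[0.5,0,0,-15,0,0,0],[0.5,0,0,-30,0,0,0],[0.5,0,0,-35,0,0,0],[0.5,0,0,-30,0,0,0]]}}

```text
time: 17.15
tool_pos: [379.5, 315.8, 140.0]
tcp_rot: [179.9, 0.0, 134.5]
ft_force: [0.9, 1.3, 0.2]
finger_gap: 63.6
grip_force: 0.0
```

```bash
python3 go.py 579.7 101.3 140 134.5
```

```text
t 17.15 tcp [379.5 315.8 140. ] [179.9   0.  134.5] F [0.9 1.3 0.2] gap 63.6 grip 0.0 q [ 34.  -6. 108.   0.  77. -11.]
shift in present axes [-2.933e+02 -7.400e+00  1.000e-01] in final axes [-293.3   -7.5    0. ] turn units [ 0.01  0.   -0.  ]
```

>>> {"api": "apply_moves", "payload": {"steps": [[0.5,-36.7,-1,0,0,0,0],[0.5,-36.7,-1,0,0,0,0],[0.5,-36.7,-1,0,0,0,0],[0.5,-36.7,-1,0,0,0,0],[0.5,-36.7,-1,0,0,0,0],[0.5,-36.7,-1,0,0,0,0],[0.5,-36.7,-1,0,0,0,0],[0.5,-36.4,-0.5,0,0,0,0]]}}

```text
time: 17.95
tool_pos: [580.5, 99.9, 138.4]
tcp_rot: [180.0, 0.0, 134.5]
ft_force: [0.6, 0.3, -0.4]
finger_gap: 63.7
grip_force: 0.0
```

>>> {"api": "apply_moves", "payload": {"steps": [[0.5,0,0,0,0,0,0],[0.5,0,0,0,0,0,0],[0.5,0,0,20,0,0,0],[0.5,0,0,30,0,0,0],[0.5,0,0,25,0,0,0],[0.5,0,0,20,0,0,0],[0.5,0,0,12,0,0,0],[0.5,0,0,0,0,0,0]]}}

```text
time: 18.75
tool_pos: [577.4, 101.8, 29.4]
tcp_rot: [-179.8, -0.1, 134.5]
ft_force: [-0.7, 0.1, 0.2]
finger_gap: 64.2
grip_force: 0.0
```

```bash
python3 go.py 579.7 101.3 33 134.5; python3 - <<'E'
from bench import r
import cv2
from h import *
s=r.snapshot("side"); cv2.imwrite("pics/side_e.png",cv2.resize(s["color"][140:290,220:440],None,fx=3,fy=3))
C=cloud(s); b=s["color"].min(axis=2).ravel()>110
m=(abs(C[:,2]-68)<4)&(np.hypot(C[:,0]-379.5,C[:,1]-316)<40)&b
print(m.sum(),cv2.minEnclosingCircle(C[m][:,:2].astype(np.float32)),np.median(C[m],0))
E
```

```text
t 18.75 tcp [577.4 101.8  29.4] [-1.798e+02 -1.000e-01  1.345e+02] F [-0.7  0.1  0.2] gap 64.2 grip 0.0 q [  5.  16.  97.   0.  67. -40.]
shift in present axes [-2.   1.3 -3.7] in final axes [-2.   1.3 -3.6] turn units [-0.03 -0.03  0.01]
219 ((376.44866943359375, 313.365966796875), 23.90442657470703) [375.30674128 311.44257784  67.66664989]
```

View pics/side_e.png

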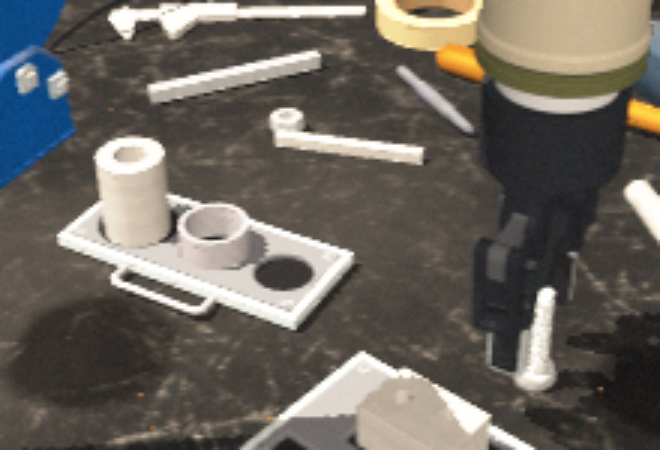

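The bushing stands in its nest at (135,240) in the crop, top at 67.7 mm. The bolt is between the fingers at (538,340). I correct by 2 mm and close.

>>> {"api": "apply_moves", "payload": {"steps": [[0.5,-1.5,1,-3,0,0,0],[0.5,0,0,0,0,0,0],[0,0,0,0,0,0,0],[-0.3,0,0,0,0,0,0],[-1,0,0,0,0,0,0],[-1,0,0,0,0,0,0],[-1,0,0,0,0,0,0],[-1,0,0,0,0,0,0]], "squeeze": 50}}

```text
time: 19.6
tool_pos: [581.4, 100.8, 34.6]
tcp_rot: [180.0, 0.0, 134.5]
ft_force: [0.0, 0.8, 3.5]
finger_gap: 13.7
grip_force: 49.0
```

>>> {"api": "apply_moves", "payload": {"steps": [[-1,0,0,0,0,0,0],[-1,0,0,-10,0,0,0],[-1,0,0,-20,0,0,0],[-1,0,0,-20,0,0,0],[-1,0,0,-20,0,0,0],[-1,0,0,0,0,0,0],[-1,0,0,0,0,0,0],[-1,0,0,0,0,0,0]]}}

```text
time: 20.4
tool_pos: [580.1, 100.7, 102.7]
tcp_rot: [-179.9, -0.1, 134.5]
ft_force: [-0.2, -0.5, -1.0]
finger_gap: 13.9
grip_force: 48.8
```

```bash
python3 go.py 424 271.2 100 134.5; python3 - <<'E'
from bench import r
import cv2
from h import *
s=r.snapshot("side"); cv2.imwrite("pics/side_f.png",cv2.resize(s["color"][140:300,310:470],None,fx=3,fy=3))
E
```

```text
t 20.4 tcp [580.1 100.7 102.7] [-1.799e+02 -1.000e-01  1.345e+02] F [-0.2 -0.5 -1. ] gap 13.9 grip 48.8 q [  5.  11.  95.  -0.  74. -40.]
shift in present axes [231.1   8.1   3.1] in final axes [231.1   8.2   2.7] turn units [-0.02 -0.02 -0.  ]
```

View pics/side_f.png

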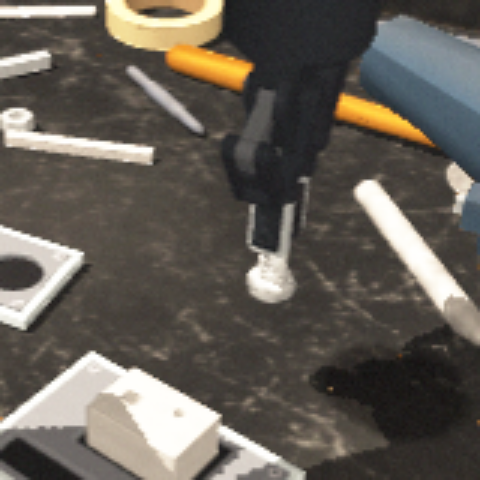

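The bolt is held upright, head at (271,283) in the crop. I carry it to the collar.

>>> {"api": "apply_moves", "payload": {"steps": [[-1,33,1.2,0,0,0,0],[-1,33,1.2,0,0,0,0],[-1,33,1.2,0,0,0,0],[-1,33,1.2,0,0,0,0],[-1,33,1.2,0,0,0,0],[-1,33,1.2,0,0,0,0],[-1,33,1,0,0,0,0],[-1,0,0,0,0,0,0]]}}

```text
time: 21.25
tool_pos: [421.9, 273.3, 102.8]
tcp_rot: [-179.9, -0.1, 134.7]
ft_force: [-0.1, -0.6, -0.8]
finger_gap: 14.0
grip_force: 48.9
```

>>> {"api": "apply_moves", "payload": {"steps": [[-1,0,0,8,0,0,0],[-1,0,0,8,0,0,0],[-1,0,0,6,0,0,0],[-1,0,0,0,0,0,0],[-1,0,0,0,0,0,0],[-1,0,0,0,0,0,0],[-1,0,0,0,0,0,0],[-1,0,0,0,0,0,0]]}}

```text
time: 22.05
tool_pos: [425.5, 271.4, 82.7]
tcp_rot: [180.0, 0.0, 134.5]
ft_force: [0.6, 0.5, -1.6]
finger_gap: 13.6
grip_force: 48.9
```

```bash
python3 go.py 424 271.2 41 134.5; python3 - <<'E'
from bench import r
import cv2
from h import *
s=r.snapshot("side"); cv2.imwrite("pics/side_g.png",cv2.resize(s["color"][140:270,220:380],None,fx=4,fy=4))
E
```

```text
t 22.05 tcp [425.5 271.4  82.7] [180.    0.  134.5] F [ 0.6  0.5 -1.6] gap 13.6 grip 48.9 q [ 27.  -0. 109.  -0.  71. -18.]
shift in present axes [ 0.9 -1.2 41.7] in final axes [ 0.9 -1.2 41.7] turn units [ 0.01  0.   -0.  ]
```

View pics/side_g.png

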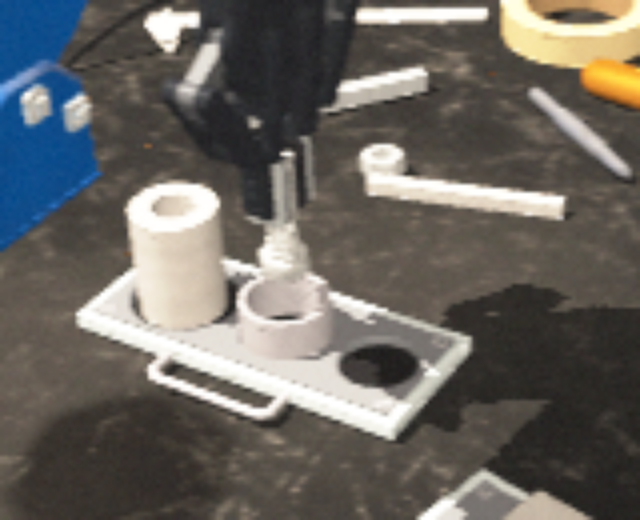

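The bolt head at (283,265) is over the collar mouth at (288,300). I lower it.

>>> {"api": "apply_moves", "payload": {"steps": [[-1,1,-1,8,0,0,0],[-1,0,0,8,0,0,0],[-1,0,0,8,0,0,0],[-1,0,0,8,0,0,0],[-1,0,0,5,0,0,0],[-1,0,0,3,0,0,0],[-1,0,0,1,0,0,0],[-1,0,0,0,0,0,0]]}}

```text
time: 22.9
tool_pos: [423.9, 271.4, 41.3]
tcp_rot: [180.0, 0.0, 134.5]
ft_force: [0.4, 0.2, -0.7]
finger_gap: 13.8
grip_force: 48.9
```

```bash
python3 go.py 424 271.2 41 134.5
```

```text
t 22.9 tcp [423.9 271.4  41.3] [180.    0.  134.5] F [ 0.4  0.2 -0.7] gap 13.8 grip 48.9 q [ 27.   3. 111.  -0.  66. -18.]
shift in present axes [-0.2 -0.   0.3] in final axes [-0.2 -0.   0.3] turn units [ 0.  0. -0.]
```

>>> {"api": "apply_moves", "payload": {"steps": [[-1,0,0,0.8,0,0,0],[-1,0,0,0,0,0,0],[0,0,0,0,0,0,0],[0,0,0,0,0,0,0],[0,0,0,0,0,0,0],[0,0,0,-15,0,0,0],[0,0,0,-30,0,0,0],[0,0,0,-35,0,0,0]]}}

```text
time: 23.7
tool_pos: [422.6, 270.8, 120.2]
tcp_rot: [-179.8, -0.1, 134.5]
ft_force: [0.7, 0.3, 0.4]
finger_gap: 42.8
grip_force: 0.0
```

```bash
python3 go.py 549.5 375 120 149.2
```

```text
t 23.7 tcp [422.6 270.8 120.2] [-1.798e+02 -1.000e-01  1.345e+02] F [0.7 0.3 0.4] gap 42.8 grip 0.0 q [ 27.  -3. 108.   0.  75. -18.]
shift in present axes [-14.5 163.6  -0.3] in final axes [-55.6 154.5   0.2] turn units [-0.03 -0.01 -2.94]
```

>>> {"api": "apply_moves", "payload": {"steps": [[0,0,0,0,0,0,-0.98],[0,0,0,0,0,0,-0.98],[0,0,0,0,0,0,-0.98],[0,-11.1,30.9,0,0,0,0],[0,-11.1,30.9,0,0,0,0],[0,-11.1,30.9,0,0,0,0],[0,-11.1,30.9,0,0,0,0],[0,-11.1,30.9,0,0,0,0]]}}

```text
time: 24.5
tool_pos: [551.6, 376.4, 120.4]
tcp_rot: [180.0, 0.0, 149.2]
ft_force: [-0.0, 0.0, 0.6]
finger_gap: 42.8
grip_force: 0.0
```

>>> {"api": "apply_moves", "payload": {"steps": [[0,0,0,0,0,0,0],[0,0,0,0,0,0,0],[0,0,0,20,0,0,0],[0,0,0,30,0,0,0],[0,0,0,20,0,0,0],[0,0,0,10,0,0,0],[0,0,0,0,0,0,0],[0,0,0,0,0,0,0]]}}

```text
time: 25.3
tool_pos: [550.9, 375.7, 41.8]
tcp_rot: [179.9, 0.0, 149.2]
ft_force: [1.2, 0.1, -0.1]
finger_gap: 42.7
grip_force: 0.0
```

```bash
python3 go.py 549.5 375 4 149.2; python3 - <<'E'
from bench import r
import cv2,pickle
from h import *
s=r.snapshot("side"); t=r.snapshot("top"); pickle.dump(dict(top=t,side=s),open("s2.pkl","wb"))
a=cv2.resize(s["color"][140:270,220:400],None,fx=3,fy=3); b=cv2.resize(t["color"][130:290,190:370],(540,390)) 
cv2.imwrite("pics/fg.png",a)
C=cloud(s)
k=s["color"].min(axis=2).ravel()>110
m=(abs(C[:,2]-71)<4)&(np.hypot(C[:,0]-424,C[:,1]-271)<20)&k
print("bolt top",m.sum(),cv2.minEnclosingCircle(C[m][:,:2].astype(np.float32)))
E
```

```text
t 25.3 tcp [550.9 375.7  41.8] [179.9   0.  149.2] F [ 1.2  0.1 -0.1] gap 42.7 grip 0.0 q [ 30.  26.  83.   0.  70. -29.]
shift in present axes [ 0.9 -1.4 37.8] in final axes [ 0.8 -1.3 37.8] turn units [ 0.01  0.01 -0.  ]
bolt top 35 ((422.3785400390625, 270.29376220703125), 7.585358142852783)
```

View pics/fg.png

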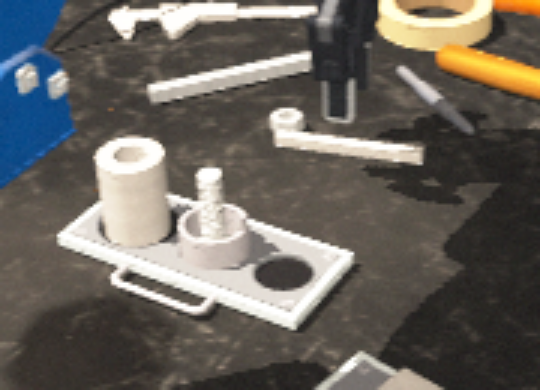

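The bolt stands in the collar at (210,230) in the crop, and the fingers are over the middle of the key. I go down and grip.

>>> {"api": "apply_moves", "payload": {"steps": [[0,0.8,-1,12,0,0,0],[0,0,0,12,0,0,0],[0,0,0,9,0,0,0],[0,0,0,4,0,0,0],[0,0,0,0,0,0,0],[0,0,0,0,0,0,0],[-0.4,0,0,0,0,0,0],[-1,0,0,0,0,0,0]], "squeeze": 60}}

```text
time: 26.2
tool_pos: [549.8, 375.4, 4.2]
tcp_rot: [179.9, 0.0, 149.2]
ft_force: [-0.3, -0.2, -0.7]
finger_gap: 14.5
grip_force: 0.0
```

>>> {"api": "apply_moves", "payload": {"steps": [[-1,0,0,0,0,0,0],[-1,0,0,0,0,0,0],[-1,0,0,0,0,0,0],[-1,0,0,0,0,0,0],[-1,0,0,0,0,0,0],[-1,0,0,0,0,0,0],[-1,0,0,0,0,0,0],[-1,0,0,0,0,0,0]]}}

```text
time: 27.0
tool_pos: [549.9, 375.4, 4.3]
tcp_rot: [179.9, 0.0, 149.2]
ft_force: [-0.2, -0.9, 6.1]
finger_gap: 7.8
grip_force: 59.4
```

```bash
python3 go.py 549.5 375 4 149.2
```

```text
t 27.0 tcp [549.9 375.4   4.3] [179.9   0.  149.2] F [-0.2 -0.9  6.1] gap 7.8 grip 59.4 q [ 30.  29.  84.   0.  67. -29.]
shift in present axes [ 0.1 -0.6  0.3] in final axes [ 0.1 -0.6  0.3] turn units [ 0.01  0.01 -0.  ]
```

>>> {"api": "apply_moves", "payload": {"steps": [[-1,0,0,-5,0,0,0],[-1,0,0,-15,0,0,0],[-1,0,0,-30,0,0,0],[-1,0,0,-40,0,0,0],[-1,0,0,-30,0,0,0],[-1,0,0,0,0,0,0.9],[-1,0,0,0,0,0,0.9],[-1,0,0,0,0,0,0.9]]}}

```text
time: 27.8
tool_pos: [549.6, 375.3, 125.0]
tcp_rot: [179.9, 0.0, 135.5]
ft_force: [-0.3, -0.0, -0.4]
finger_gap: 7.7
grip_force: 58.7
```

>>> {"api": "apply_moves", "payload": {"steps": [[-1,0,0,0,0,0,0.9],[-1,0,0,0,0,0,0.9],[-1,0,0,0,0,0,0.84],[-1,0,0,0,0,0,0],[-1,0,0,0,0,0,0],[-1,0,0,0,0,0,0],[-1,0,0,0,0,0,0],[-1,0,0,0,0,0,0]]}}

```text
time: 28.6
tool_pos: [549.3, 375.1, 123.5]
tcp_rot: [-180.0, -0.0, 122.5]
ft_force: [0.2, -0.8, -0.8]
finger_gap: 7.2
grip_force: 58.7
```

```bash
python3 go.py 450 31.5 122 122.5
```

```text
t 28.6 tcp [549.3 375.1 123.5] [-180.    -0.   122.5] F [ 0.2 -0.8 -0.8] gap 7.2 grip 58.7 q [30. 21. 80.  0. 78. -3.]
shift in present axes [-236.3 -268.5    1.5] in final axes [-236.4 -268.4    1.5] turn units [-0. -0.  0.]
```

>>> {"api": "apply_moves", "payload": {"steps": [[-1,-23.6,-26.8,0,0,0,0],[-1,-23.6,-26.8,0,0,0,0],[-1,-23.6,-26.8,0,0,0,0],[-1,-23.6,-26.8,0,0,0,0],[-1,-23.6,-26.8,0,0,0,0],[-1,-23.6,-26.8,0,0,0,0],[-1,-23.6,-26.8,0,0,0,0],[-1,-23.6,-26.8,0,0,0,0]]}}

```text
time: 29.4
tool_pos: [469.4, 99.5, 123.7]
tcp_rot: [180.0, 0.0, 122.5]
ft_force: [1.0, -0.4, -0.6]
finger_gap: 7.7
grip_force: 58.8
```

>>> {"api": "apply_moves", "payload": {"steps": [[-1,-23.6,-26.8,0,0,0,0],[-1,-23.6,-26.8,0,0,0,0],[-1,0,0,20,0,0,0],[-1,0,0,30,0,0,0],[-1,0,0,25,0,0,0],[-1,0,0,10,0,0,0],[-1,0,0,0,0,0,0],[-1,0,0,0,0,0,0]]}}

```text
time: 30.2
tool_pos: [450.7, 32.2, 39.5]
tcp_rot: [180.0, 0.0, 122.5]
ft_force: [0.1, 0.4, 0.1]
finger_gap: 7.1
grip_force: 58.9
```

```bash
python3 go.py 450 31.5 11 122.5; python3 - <<'E'
from bench import r
import cv2
s=r.snapshot("side"); cv2.imwrite("pics/side_h.png",cv2.resize(s["color"][220:350,270:440],None,fx=4,fy=4))
E
```

```text
t 30.2 tcp [450.7  32.2  39.5] [180.    0.  122.5] F [0.1 0.4 0.1] gap 7.1 grip 58.9 q [ -2.  -5. 119.  -0.  66. -35.]
shift in present axes [-0.2 -1.  28.5] in final axes [-0.2 -1.  28.5] turn units [0.01 0.01 0.  ]
```

View pics/side_h.png

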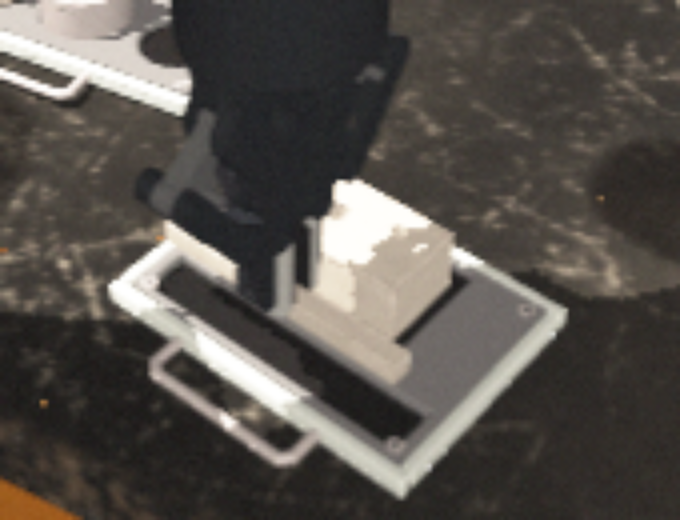

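The key hangs level above the slot, just short of the block. I check the lengthwise alignment from depth before lowering.

```bash
python3 - <<'E'
from bench import r
import pickle
from h import *
c,s_=np.cos(np.radians(32.5)),np.sin(np.radians(32.5)); o=np.array([450,31.5])
f=lambda P:np.c_[(P[:,:2]-o)@[c,s_],(P[:,:2]-o)@[-s_,c],P[:,2]]
for n in("side","top"):
    s=r.snapshot(n); P=f(cloud(s)); col=s["color"].min(axis=2).ravel()
    for lo,hi in((40,49),(36,49)):
        m=(P[:,2]>lo)&(P[:,2]<hi)&(abs(P[:,0])<14)&(abs(P[:,1])<70)&(col>90)
        if m.sum()>3: print(n,lo,m.sum(),np.percentile(P[m],[1,99],axis=0).round(1).tolist())
d=pickle.load(open("s0.pkl","rb"))
for n in d: # dark floor of the slot at the start, and board top
    P=f(cloud(d[n])); col=d[n]["color"].max(axis=2).ravel()
    m=(abs(P[:,2]-6)<2.4)&(abs(P[:,0])<17)&(abs(P[:,1])<75)&(col<80)
    print(n,"floor",m.sum(),np.percentile(P[m],[1,99],axis=0).round(1).tolist())
    m=(abs(P[:,2]-11)<3)&(P[:,0]>-30)&(P[:,0]<100)&(abs(P[:,1])<90)&(col>120)
    print(n,"board",np.percentile(P[m],[0.5,99.5],axis=0).round(1).tolist())
E
```

```text
side 40 322 [[-10.3, -58.0, 40.3], [8.8, 53.6, 48.0]]
side 36 406 [[-10.1, -58.2, 36.4], [8.2, 54.8, 47.9]]
top 40 114 [[-3.9, 10.0, 40.4], [8.0, 57.2, 48.5]]
top 36 115 [[-3.9, 10.0, 40.2], [8.0, 57.2, 48.5]]
top floor 376 [[-9.2, -60.4, 3.7], [10.0, 61.2, 8.4]]
top board [[-20.5, -73.2, 8.1], [89.9, 75.2, 13.9]]
side floor 660 [[-7.8, -59.2, 4.2], [10.2, 62.2, 8.1]]
side board [[-22.9, -75.1, 8.1], [89.4, 73.5, 13.2]]
```

Key and slot agree within 2 mm. I lower it.

>>> {"api": "apply_moves", "payload": {"steps": [[-1,0,-0.5,7,0,0,0],[-1,0,0,7,0,0,0],[-1,0,0,6,0,0,0],[-1,0,0,4,0,0,0],[-1,0,0,3,0,0,0],[-1,0,0,1,0,0,0],[-1,0,0,0,0,0,0],[-1,0,0,0,0,0,0]]}}

```text
time: 31.15
tool_pos: [449.3, 31.9, 11.2]
tcp_rot: [-179.9, -0.0, 122.5]
ft_force: [-7.1, 0.3, 13.4]
finger_gap: 7.6
grip_force: 64.4
```

```bash
python3 go.py 450 31.5 11 122.5
```

```text
t 31.15 tcp [449.3  31.9  11.2] [-179.9   -0.   122.5] F [-7.1  0.3 13.4] gap 7.6 grip 64.4 q [ -2.  -2. 120.  -0.  62. -35.]
shift in present axes [-0.7  0.3  0.2] in final axes [-0.7  0.3  0.2] turn units [-0.01 -0.01 -0.  ]
```

>>> {"api": "apply_moves", "payload": {"steps": [[-1,0,0,-0.5,0,0,0],[-0.5,0,0,0,0,0,0],[-0.5,0,0,0,0,0,0],[-0.5,0,0,0,0,0,0],[-0.5,0,0,-10,0,0,0],[-0.5,0,0,-30,0,0,0],[-0.5,0,0,-40,0,0,0],[0,0,0,-30,0,0,0]]}}

```text
time: 31.95
tool_pos: [450.0, 31.8, 123.6]
tcp_rot: [179.9, 0.0, 122.5]
ft_force: [0.6, -0.6, 0.5]
finger_gap: 34.8
grip_force: 0.0
```

```bash
python3 - <<'E'
from bench import r
from h import *
c,s_=np.cos(np.radians(32.5)),np.sin(np.radians(32.5)); o=np.array([450,31.5])
for n in("side","top"):
    s=r.snapshot(n); P=cloud(s); col=s["color"].min(axis=2).ravel()
    P=np.c_[(P[:,:2]-o)@[c,s_],(P[:,:2]-o)@[-s_,c],P[:,2]]
    m=(P[:,2]>14)&(P[:,2]<22)&(abs(P[:,0])<14)&(abs(P[:,1])<75)&(col>90)
    print(n,m.sum(),np.median(P[m],0).round(1),cv2.minAreaRect(P[m][:,:2].astype(np.float32)))
    C=cloud(s)
    m=(abs(C[:,2]-11)<5)&(np.hypot(C[:,0]-513,C[:,1]-422)<25)&(col>110)
    print(n,"nut",m.sum(),cv2.minAreaRect(C[m][:,:2].astype(np.float32)))
    if n=="top": cv2.imwrite("pics/nut.png",cv2.resize(np.vstack([s["color"][170:220,220:300]]),None,fx=5,fy=5,interpolation=cv2.INTER_CUBIC))
    else: cv2.imwrite("pics/nut_s.png",cv2.resize(s["color"][160:345,230:420],None,fx=3,fy=3))
E
python3 go.py 513 422.5 100 134.5
```

```text
side 404 [-2.2 -5.5 16.1] ((-1.7026243209838867, -0.14703750610351562), (12.058501243591309, 114.71604919433594), 0.3099851906299591)
side nut 9 ((502.5757751464844, 421.9161682128906), (1.9895596504211426, 14.166266441345215), 8.36842155456543)
top 169 [-0.3 17.9 16.3] ((-0.01611804962158203, 24.695640563964844), (27.17694091796875, 97.776123046875), 1.1364591121673584)
top nut 74 ((512.4141235351562, 423.7972717285156), (22.97307586669922, 23.208959579467773), 17.140888214111328)
t 32.05 tcp [453.1  31.7 126.8] [179.6   0.3 122.5] F [ 0.1 -0.  -0. ] gap 42.7 grip 0.0 q [ -2. -12. 115.  -0.  76. -35.]
shift in present axes [297.6 260.2  27.2] in final axes [236.8 316.6  26.8] turn units [ 0.08  0.07 -2.4 ]
```

View pics/nut_s.png

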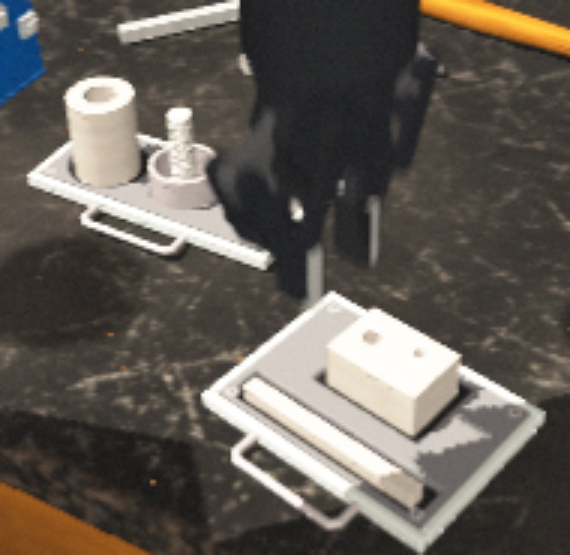

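View pics/nut.png

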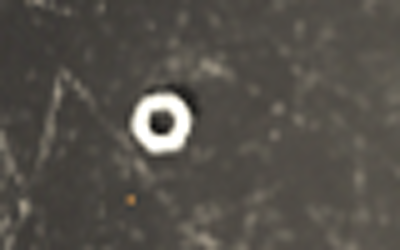

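The key lies flat in its slot (top at 16.1 mm, within 2 mm of centre) and the block is fine. In the nut crop the hexagon is wider vertically, so its flats face across world y, and closing at 30° (yaw 120) meets flats. Before moving on I check the grinder clearance along the arm line to the nut.

```bash
python3 - <<'E'
import pickle
from h import *
d=pickle.load(open("s0.pkl","rb"))
P=np.vstack([cloud(d[n]) for n in d]); P=P[(P[:,2]>60)&(P[:,2]<600)&(P[:,0]>100)&(P[:,0]<500)&(P[:,1]>150)&(P[:,1]<600)&~((np.hypot(P[:,0]-589,P[:,1]-201)<50))]
for q in(34.5,39.5):
    a=np.radians(q); lat=-P[:,0]*np.sin(a)+P[:,1]*np.cos(a)
    for z0 in(60,150,250,350,450):
        m=(P[:,2]>=z0)&(P[:,2]<z0+100)
        if m.sum()>5: print(q,z0,m.sum(),np.percentile(lat[m],[0.5,5]).round(),P[m][np.argsort(lat[m])[int(m.sum()*.005)]].round())
E
python3 go.py 513 422.5 122 120
```

```text
34.5 60 6850 [88. 97.] [189. 237.  92.]
34.5 150 7112 [116. 120.] [254. 315. 153.]
34.5 250 11400 [106. 115.] [206. 270. 346.]
34.5 350 7740 [91. 99.] [176. 232. 368.]
34.5 450 2416 [36. 40.] [209. 187. 501.]
39.5 60 6850 [63. 68.] [188. 236.  95.]
39.5 150 7112 [81. 84.] [258. 318. 174.]
39.5 250 11400 [76. 81.] [236. 292. 347.]
39.5 350 7740 [67. 73.] [175. 231. 367.]
39.5 450 2416 [11. 13.] [201. 180. 488.]
t 32.05 tcp [453.1  31.7 126.8] [179.6   0.3 122.5] F [ 0.1 -0.  -0. ] gap 42.7 grip 0.0 q [ -2. -12. 115.  -0.  76. -35.]
shift in present axes [297.5 260.4   5.2] in final axes [308.5 247.2   4.8] turn units [0.09 0.06 0.5 ]
```

```bash
python3 - <<'E'
import pickle
from bench import r
from h import *
D={"0":pickle.load(open("s0.pkl","rb")),"2":pickle.load(open("s2.pkl","rb")),"now":{n:r.snapshot(n) for n in("top","side")}}
for k in D:
  for n in D[k]:
    s=D[k][n]; P=cloud(s); m=(P[:,2]>420)&(P[:,2]<800)&(P[:,0]>100)&(P[:,0]<450)&(P[:,1]>100)&(P[:,1]<400)
    i=np.flatnonzero(m); 
    if len(i)<5: print(k,n,len(i)); continue
    print(k,n,len(i),"px",np.percentile(i%640,[2,98]),np.percentile(i//640,[2,98]),"xyz",np.percentile(P[m],[2,50,98],axis=0).round().tolist(),"bgr",np.median(s["color"].reshape(-1,3)[m],0))
s=D["0"]["side"]
for p in((205,185,495),(205,250,495)): print(p,proj(s,[p]), s["depth"][tuple(np.clip(proj(s,[p])[0].astype(int)[::-1],0,(399,639)))])
E
```

```text
0 top 16217 px [178. 377.] [277. 398.] xyz [[218.0, 209.0, 513.0], [272.0, 343.0, 632.0], [349.0, 397.0, 670.0]] bgr [171. 149. 125.]
0 side 0
2 top 38064 px [182. 450.] [207. 397.] xyz [[235.0, 152.0, 499.0], [297.0, 275.0, 598.0], [428.0, 394.0, 667.0]] bgr [185. 212. 225.]
2 side 326 px [  2. 294.] [0. 5.] xyz [[108.0, 134.0, 421.0], [148.0, 159.0, 449.0], [446.0, 243.0, 454.0]] bgr [116.  107.  100.5]
now top 20251 px [179. 482.] [240. 397.] xyz [[220.0, 100.0, 489.0], [276.0, 322.0, 615.0], [388.0, 397.0, 670.0]] bgr [103. 109. 118.]
now side 202 px [ 1.   39.98] [0. 6.] xyz [[106.0, 134.0, 448.0], [139.0, 141.0, 451.0], [154.0, 177.0, 454.0]] bgr [103.  92.  84.]
(205, 185, 495) [[ 86.85058274 -50.87090549]] 1574.321
(205, 250, 495) [[ 96.4074311  -53.51704535]] 1544.9048
```

```bash
python3 - <<'E'
import pickle
from h import *
L=[(185.66,-570.0,230.3,7.51,85.33),(586.1,291.8,150.4,19,81),(586,290.3,7.6,27,86),(496.7,61.5,37.6,3,111),(492.9,60.8,122.3,-4,108),(592.5,200.7,22.9,22,91),(382.4,315.8,56.6,1,112),(379,315.5,28.9,3,113),(379.5,315.8,140,-6,108),(577.4,101.8,29.4,16,97),(423.9,271.4,41.3,3,111),(549.9,375.4,4.3,29,84),(549.3,375.1,123.5,21,80),(449.3,31.9,11.2,-2,120)]
A=[];B=[]
for x,y,z,q2,q3 in L:
    a,b=np.radians(q2),np.radians(q2+q3)
    A+= [[np.sin(a),np.sin(b),np.cos(b),1,0],[np.cos(a),np.cos(b),-np.sin(b),0,1]]; B+=[np.hypot(x,y),z]
p,res,_,_=np.linalg.lstsq(np.array(A),np.array(B),rcond=None); e=np.array(A)@p-B
print("a,b,off,d,h-L",p.round(1),"max err",abs(e).max().round(1))
d=pickle.load(open("s0.pkl","rb"))
P=np.vstack([cloud(d[n]) for n in d]); P=P[(P[:,2]>60)&(P[:,2]<900)&(P[:,0]>120)&(P[:,0]<480)&(P[:,1]>120)&(P[:,1]<600)][::3]
from scipy.optimize import fsolve
for x,y,z in((379,315.5,29),(379.5,315.8,140),(549.9,375.4,4.3),(549,375,122),(513,422.5,5),(513,422.5,122),(513,422.5,60)):
    R=np.hypot(x,y); u=np.array([x,y])/R
    f=lambda v:[p[0]*np.sin(v[0])+p[1]*np.sin(v[1])+p[2]*np.cos(v[1])+p[3]-R,p[0]*np.cos(v[0])+p[1]*np.cos(v[1])-p[2]*np.sin(v[1])+p[4]-z]
    a,b=fsolve(f,[.3,2.])
    for LL in (250,350,): # wrist height above TCP
        E=np.array([p[3]+p[0]*np.sin(a),p[4]+LL+p[0]*np.cos(a)]); W=np.array([R,z+LL])
        E3=np.r_[u*E[0],E[1]]; W3=np.r_[u*W[0],W[1]]
        seg=lambda S,T:(lambda t:np.linalg.norm(P-(S+t[:,None]*(T-S)),axis=1))(np.clip((P-S)@(T-S)/((T-S)@(T-S)),0,1))
        k=seg(E3,W3); print((x,y,z),LL,"elbow",E3.round(),"wrist",W3.round(),"fore",np.percentile(k,.1).round(),P[k.argmin()].round(),"tool",np.percentile(seg(W3,np.array([x,y,z+80.])),.1).round())
E
```

```text
a,b,off,d,h-L [366.2 541.9  62.4  13.4 -47.3] max err 7.1
(379, 315.5, 29) 250 elbow [ 24.  20. 568.] wrist [379. 316. 279.] fore 69.0 [198. 177. 485.] tool 78.0
(379, 315.5, 29) 350 elbow [ 24.  20. 668.] wrist [379. 316. 379.] fore 14.0 [219. 195. 501.] tool 78.0
(379.5, 315.8, 140) 250 elbow [-17. -14. 567.] wrist [380. 316. 390.] fore 40.0 [198. 177. 485.] tool 86.0
(379.5, 315.8, 140) 350 elbow [-17. -14. 667.] wrist [380. 316. 490.] fore 14.0 [271. 241. 533.] tool 86.0
(549.9, 375.4, 4.3) 250 elbow [158. 108. 523.] wrist [550. 375. 254.] fore 47.0 [198. 177. 485.] tool 180.0
(549.9, 375.4, 4.3) 350 elbow [158. 108. 623.] wrist [550. 375. 354.] fore 46.0 [256. 228. 535.] tool 180.0
(549, 375, 122) 250 elbow [121.  83. 544.] wrist [549. 375. 372.] fore 39.0 [205. 184. 498.] tool 179.0
(549, 375, 122) 350 elbow [121.  83. 644.] wrist [549. 375. 472.] fore 55.0 [277. 249. 552.] tool 179.0
(513, 422.5, 5) 250 elbow [147. 121. 524.] wrist [513. 422. 255.] fore 31.0 [198. 177. 485.] tool 131.0
(513, 422.5, 5) 350 elbow [147. 121. 624.] wrist [513. 422. 355.] fore 16.0 [264. 234. 532.] tool 131.0
(513, 422.5, 122) 250 elbow [113.  93. 544.] wrist [513. 422. 372.] fore 15.0 [217. 194. 499.] tool 131.0
(513, 422.5, 122) 350 elbow [113.  93. 644.] wrist [513. 422. 472.] fore 26.0 [277. 249. 552.] tool 131.0
(513, 422.5, 60) 250 elbow [129. 107. 535.] wrist [513. 422. 310.] fore 23.0 [206. 184. 488.] tool 131.0
(513, 422.5, 60) 350 elbow [129. 107. 635.] wrist [513. 422. 410.] fore 17.0 [279. 248. 538.] tool 131.0
```

Something stands over the grinder (z ≈ 490–670), so I check the arm against it. The nut pose is the key pose turned 5.2° about the base, so I turn the arm's measured points from the key pose by that angle and compare them with the first depth picture.

```bash
python3 - <<'E'
import pickle
from h import *
from scipy.spatial import cKDTree
a=pickle.load(open("s0.pkl","rb")); b=pickle.load(open("s2.pkl","rb"))
A=[]
for n in("top","side"):
    z0,z2=a[n]["depth"],b[n]["depth"]; m=((z2>0)&(z0>0)&(z2<z0-25)).astype(np.uint8); m=cv2.erode(m,np.ones((3,3)))
    C=cloud(b[n])[m.ravel()>0]; C=C[np.linalg.norm(C,axis=1)>120]; C=C[C[:,2]>90]; A.append(C)
    print(n,len(C),np.percentile(C,[1,50,99],axis=0).round().tolist())
A=np.vstack(A)
az=np.degrees(np.arctan2(A[:,1],A[:,0])); rr=np.hypot(A[:,0],A[:,1])
for lo in range(150,700,75):
    m=(rr>lo)&(rr<lo+75)
    if m.sum()>20:
        lat=rr[m]*np.sin(np.radians(az[m]-34.3)); print("r",lo,"lat from tool line",np.percentile(lat,[1,99]).round(),"z",np.percentile(A[m][:,2],[1,50,99]).round())
# obstacles at the start
z=cv2.erode((a["top"]["depth"]>0).astype(np.uint8),np.ones((3,3))).ravel()>0
O=np.vstack([cloud(a["top"])[z],cloud(a["side"])]); O=O[(O[:,2]>90)&(O[:,0]>100)&(O[:,0]<480)&(O[:,1]>100)&(O[:,1]<600)]
T=cKDTree(O)
for t in(0,2.5,5.2):
    c,s=np.cos(np.radians(t)),np.sin(np.radians(t)); B=A@np.array([[c,-s,0],[s,c,0],[0,0,1]]).T
    d,i=T.query(B); k=np.argsort(d)[:int(.002*len(d))+1]; print("turn",t,"min",d.min().round(),"0.2%",d[k[-1]].round(),"arm",B[k[0]].round(),"obst",O[i[k[0]]].round())
for lo in range(150,700,75):
    R=np.hypot(O[:,0],O[:,1]); m=(R>lo)&(R<lo+75)
    for z0,z1 in((90,300),(300,450),(450,700)):
        q=m&(O[:,2]>z0)&(O[:,2]<z1)
        if q.sum()>20: print("obst r",lo,"z",z0,z1,"az",np.percentile(np.degrees(np.arctan2(O[q,1],O[q,0])),[0.5,50]).round(1),"zmed",np.median(O[q,2]).round())
E
```

```text
top 30114 [[235.0, 143.0, 247.0], [348.0, 260.0, 552.0], [586.0, 425.0, 634.0]]
side 6482 [[413.0, 235.0, 100.0], [532.0, 337.0, 323.0], [601.0, 395.0, 424.0]]
r 225 lat from tool line [-29.  18.] z [620. 631. 639.]
r 300 lat from tool line [-33.  83.] z [584. 606. 628.]
r 375 lat from tool line [-34.  76.] z [531. 568. 591.]
r 450 lat from tool line [-51.  77.] z [413. 517. 547.]
r 525 lat from tool line [-59.  72.] z [384. 486. 509.]
r 600 lat from tool line [-66.  64.] z [103. 373. 481.]
r 675 lat from tool line [-68.  62.] z [111. 447. 459.]
turn 0 min 5.0 0.2% 12.0 arm [289. 292. 561.] obst [286. 289. 561.]
turn 2.5 min 0.0 0.2% 5.0 arm [245. 287. 583.] obst [245. 287. 583.]
turn 5.2 min 0.0 0.2% 1.0 arm [241. 289. 590.] obst [241. 289. 590.]
obst r 150 z 300 450 az [28.7 31.3] zmed 351.0
obst r 225 z 90 300 az [51.4 56.1] zmed 99.0
obst r 225 z 300 450 az [52.4 55.3] zmed 363.0
obst r 225 z 450 700 az [41.7 43. ] zmed 507.0
obst r 300 z 90 300 az [50.4 56.6] zmed 240.0
obst r 300 z 300 450 az [51.2 55.7] zmed 370.0
obst r 300 z 450 700 az [41.6 45.9] zmed 542.0
obst r 375 z 90 300 az [49.5 54.2] zmed 203.0
obst r 375 z 300 450 az [50.1 51.1] zmed 373.0
obst r 375 z 450 700 az [42.5 50.5] zmed 618.0
obst r 450 z 90 300 az [48.4 50. ] zmed 199.0
obst r 450 z 300 450 az [49.5 50.1] zmed 356.0
obst r 450 z 450 700 az [47.3 51.7] zmed 654.0
obst r 525 z 90 300 az [49.  49.4] zmed 244.0
obst r 525 z 300 450 az [49.1 63.7] zmed 328.0
obst r 525 z 450 700 az [47.2 52.3] zmed 650.0
obst r 600 z 90 300 az [71.9 74.5] zmed 286.0
obst r 600 z 300 450 az [74.1 75.5] zmed 304.0
```

```bash
python3 - <<'E'
import pickle
from h import *
from bench import r
a=pickle.load(open("s0.pkl","rb"))["top"]; b=pickle.load(open("s2.pkl","rb"))["top"]; c=r.snapshot("top")
P0,P2,Pn=[cloud(s) for s in(a,b,c)]
for nm,s in(("0",a),("2",b),("now",c)):
    print(nm,{p:(cloud(s)[p[1]*640+p[0]].round().tolist(),s["color"][p[1],p[0]].tolist()) for p in((220,330),(300,345),(335,370),(350,385),(410,345))})
o=(P0[:,2]>450)&(P0[:,2]<700)&(P0[:,0]>100)&(P0[:,0]<480)&(P0[:,1]>100)&(P0[:,1]<450)
dz=P2[:,2]-P0[:,2]; print("obst px",o.sum(),"hist of s2-s0 height",np.histogram(dz[o],[-900,-30,-8,8,20,40,60,80,120,400]))
fit=np.linalg.lstsq(np.c_[P0[o][:,:2],np.ones(o.sum())],P0[o][:,2],rcond=None); print("plane",fit[0].round(3),"rms",np.sqrt(fit[1]/o.sum()))
E
```

```text
0 {(220, 330): ([302.0, 362.0, 654.0], [109, 96, 82]), (300, 345): ([276.0, 295.0, 562.0], [192, 172, 150]), (335, 370): ([245.0, 258.0, 542.0], [198, 179, 156]), (350, 385): ([226.0, 241.0, 529.0], [170, 167, 156]), (410, 345): ([109.0, -2.0, -525.0], [77, 82, 81])}
2 {(220, 330): ([302.0, 362.0, 652.0], [101, 88, 75]), (300, 345): ([276.0, 295.0, 563.0], [176, 158, 138]), (335, 370): ([257.0, 259.0, 599.0], [195, 228, 238]), (350, 385): ([244.0, 245.0, 608.0], [192, 226, 237]), (410, 345): ([281.0, 186.0, 607.0], [189, 224, 234])}
now {(220, 330): ([302.0, 362.0, 652.0], [97, 85, 72]), (300, 345): ([276.0, 295.0, 562.0], [172, 154, 134]), (335, 370): ([245.0, 258.0, 541.0], [177, 160, 139]), (350, 385): ([225.0, 241.0, 529.0], [152, 149, 139]), (410, 345): ([109.0, -2.0, -523.0], [68, 73, 72])}
obst px 19640 hist of s2-s0 height (array([    0,     0, 16378,   223,   690,   866,   710,   643,    62]), array([-900,  -30,   -8,    8,   20,   40,   60,   80,  120,  400]))
plane [1.90000e-02 7.00000e-01 3.74924e+02] rms [17.49415852]
```

The sloped surface over the grinder was already well inside the forearm's sweep at the large-nest pose, and tracking there was exact, so it does not obstruct. I go to the nut in steps and watch the tracking.

>>> {"api": "apply_moves", "payload": {"steps": [[0.2,0,0,0,0,0,0.5],[0.2,28,22.6,0,0,0,0],[0.2,28,22.6,0,0,0,0],[0.2,28,22.6,0,0,0,0],[0.2,28,22.6,0,0,0,0],[0.2,28,22.6,0,0,0,0],[0.2,28,22.6,0,0,0,0],[0.2,28,22.6,0,0,0,0]]}}

```text
time: 33.0
tool_pos: [487.5, 281.7, 118.9]
tcp_rot: [-179.8, -0.0, 120.0]
ft_force: [0.1, 0.8, -0.2]
finger_gap: 51.3
grip_force: 0.0
```

>>> {"api": "apply_moves", "payload": {"steps": [[0.2,20,16,0,0,0,0],[0.2,20,16,0,0,0,0],[0.2,10,8,0,0,0,0],[0.2,10,8,0,0,0,0],[0.2,10,8,0,0,0,0],[0.2,10,8,0,0,0,0],[0.2,0,0,0,0,0,0],[0.2,0,0,0,0,0,0]]}}

```text
time: 33.8
tool_pos: [504.2, 381.8, 120.9]
tcp_rot: [-180.0, 0.0, 120.0]
ft_force: [-0.1, -0.7, -0.4]
finger_gap: 51.0
grip_force: 0.0
```

```bash
python3 go.py 513 422.3 5 120; python3 - <<'E'
from bench import r
print(r.sense()["joint_efforts"].round(1))
E
```

```text
t 33.8 tcp [504.2 381.8 120.9] [-180.    0.  120.] F [-0.1 -0.7 -0.4] gap 51.0 grip 0.0 q [32. 17. 87. -0. 77.  3.]
shift in present axes [ 30.7  27.9 115.9] in final axes [ 30.7  27.9 115.9] turn units [-0.  0. -0.]
[  0.5 -62.7 -48.2   0.1  -0.1   0.1]
```

>>> {"api": "apply_moves", "payload": {"steps": [[0.2,6,5.5,0,0,0,0],[0.2,6,5.5,0,0,0,0],[0.2,6,5.5,0,0,0,0],[0.2,6,5.5,0,0,0,0],[0.2,6.7,5.9,0,0,0,0],[0.2,0,0,0,0,0,0],[0.2,0,0,0,0,0,0],[0.2,0,0,0,0,0,0]]}}

```text
time: 34.6
tool_pos: [512.9, 422.3, 120.8]
tcp_rot: [-180.0, 0.0, 120.0]
ft_force: [0.8, 0.7, 0.5]
finger_gap: 51.3
grip_force: 0.0
```

```bash
python3 go.py 513 422.3 5 120; python3 - <<'E'
from bench import r
print(r.sense()["joint_efforts"].round(1))
E
```

```text
t 34.6 tcp [512.9 422.3 120.8] [-180.    0.  120.] F [0.8 0.7 0.5] gap 51.3 grip 0.0 q [35. 21. 81. -0. 78.  5.]
shift in present axes [-1.000e-01  2.000e-01  1.158e+02] in final axes [-1.000e-01  1.000e-01  1.158e+02] turn units [-0.  0. -0.]
[  0.2 -67.2 -48.3   0.   -0.    0. ]
```

No contact and exact tracking. I go down over the nut.

>>> {"api": "apply_moves", "payload": {"steps": [[0.2,0,0,15,0,0,0],[0.2,0,0,20,0,0,0],[0.2,0,0,25,0,0,0],[0.2,0,0,20,0,0,0],[0.2,0,0,15,0,0,0],[0.2,0,0,12,0,0,0],[0.2,0,0,6,0,0,0],[0.2,0,0,3,0,0,0]]}}

```text
time: 35.4
tool_pos: [512.9, 422.4, 4.6]
tcp_rot: [-180.0, 0.0, 120.0]
ft_force: [-0.6, -0.2, 0.1]
finger_gap: 51.2
grip_force: 0.0
```

>>> {"api": "apply_moves", "payload": {"steps": [[0.2,0,0,0,0,0,0],[0,0,0,0,0,0,0],[-0.2,0,0,0,0,0,0],[-1,0,0,0,0,0,0],[-1,0,0,0,0,0,0],[-1,0,0,0,0,0,0],[-1,0,0,0,0,0,0],[-1,0,0,0,0,0,0]], "squeeze": 40}}

```text
time: 36.2
tool_pos: [513.6, 423.0, 6.3]
tcp_rot: [179.9, -0.0, 120.0]
ft_force: [-1.8, -0.1, 6.4]
finger_gap: 22.9
grip_force: 39.0
```

```bash
python3 go.py 513 422.3 5 120
```

```text
t 36.2 tcp [513.6 423.    6.3] [179.9  -0.  120. ] F [-1.8 -0.1  6.4] gap 22.9 grip 39.0 q [35. 29. 84. -0. 67.  5.]
shift in present axes [-0.3 -0.9  1.3] in final axes [-0.3 -0.9  1.3] turn units [ 0.02 -0.   -0.  ]
```

The gap of 22.9 mm shows it holds across the flats. I lift it and carry it over.

>>> {"api": "apply_moves", "payload": {"steps": [[-1,0,0,-5,0,0,0],[-1,0,0,-15,0,0,0],[-1,0,0,-30,0,0,0],[-1,0,0,-30,0,0,0],[-1,0,0,-35,0,0,0],[-1,0,0,0,0,0,0],[-1,0,0,0,0,0,0],[-1,0,0,0,0,0,0]]}}

```text
time: 37.0
tool_pos: [512.4, 422.1, 119.3]
tcp_rot: [-179.9, 0.0, 120.0]
ft_force: [-0.7, -0.8, -0.8]
finger_gap: 22.7
grip_force: 39.2
```

```bash
python3 go.py 461.7 232.5 120 120
```

```text
t 37.0 tcp [512.4 422.1 119.3] [-179.9    0.   120. ] F [-0.7 -0.8 -0.8] gap 22.7 grip 39.2 q [35. 21. 81. -0. 78.  5.]
shift in present axes [-138.9 -138.7   -0.5] in final axes [-138.8 -138.7   -0.7] turn units [-0.02  0.   -0.  ]
```

>>> {"api": "apply_moves", "payload": {"steps": [[-1,-20,-20,0,0,0,0],[-1,-20,-20,0,0,0,0],[-1,-20,-20,0,0,0,0],[-1,-20,-20,0,0,0,0],[-1,-20,-20,0,0,0,0],[-1,-20,-20,0,0,0,0],[-1,-18.9,-18.7,0,0,0,0],[-1,0,0,0,0,0,0]]}}

```text
time: 37.8
tool_pos: [460.4, 230.0, 118.1]
tcp_rot: [-179.8, 0.0, 119.9]
ft_force: [0.4, 1.1, -0.5]
finger_gap: 22.7
grip_force: 39.3
```

>>> {"api": "apply_moves", "payload": {"steps": [[-1,0,0,15,0,0,0],[-1,0,0,25,0,0,0],[-1,0,0,25,0,0,0],[-1,0,0,15,0,0,0],[-1,0,0,10,0,0,0],[-1,0,0,0,0,0,0],[-1,0,0,0,0,0,0],[-1,0,0,0,0,0,0]]}}

```text
time: 38.6
tool_pos: [463.3, 233.4, 31.3]
tcp_rot: [179.9, 0.0, 120.0]
ft_force: [0.3, 0.9, 0.0]
finger_gap: 22.9
grip_force: 39.3
```

```bash
python3 go.py 461.7 232.5 12.5 120;  python3 - <<'E'
from bench import r
from h import *
s=r.snapshot("side"); C=cloud(s); col=s["color"].min(axis=2).ravel()
m=(C[:,2]>18)&(C[:,2]<42)&(np.hypot(C[:,0]-461,C[:,1]-232)<24)&(col>110)
print(m.sum(),np.percentile(C[m],[1,50,99],axis=0).round(1).tolist())
E
```

```text
t 38.6 tcp [463.3 233.4  31.3] [179.9   0.  120. ] F [0.3 0.9 0. ] gap 22.9 grip 39.3 q [ 21.   6. 109.   0.  65.  -9.]
shift in present axes [ 0.  -1.9 18.8] in final axes [ 0.  -1.9 18.8] turn units [ 0.02  0.   -0.  ]
101 [[448.9, 214.9, 25.8], [465.2, 222.7, 35.5], [480.5, 240.8, 41.4]]
```

>>> {"api": "apply_moves", "payload": {"steps": [[-1,0,-1,5,0,0,0],[-1,0,0,5,0,0,0],[-1,0,0,4,0,0,0],[-1,0,0,3,0,0,0],[-1,0,0,1.5,0,0,0],[-1,0,0,0,0,0,0],[-1,0,0,0,0,0,0],[-1,0,0,0,0,0,0]]}}

```text
time: 39.45
tool_pos: [461.2, 232.3, 12.1]
tcp_rot: [-179.9, -0.0, 120.0]
ft_force: [-7.1, -2.8, 12.5]
finger_gap: 22.7
grip_force: 40.6
```

```bash
python3 go.py 461.7 232.5 12.5 120
```

```text
t 39.45 tcp [461.2 232.3  12.1] [-179.9   -0.   120. ] F [-7.1 -2.8 12.5] gap 22.7 grip 40.6 q [ 21.   8. 109.  -0.  63.  -9.]
shift in present axes [-0.1  0.6 -0.4] in final axes [-0.1  0.6 -0.4] turn units [-0.01 -0.   -0.  ]
```

On the floor. I release, rise and move away, then check.

>>> {"api": "apply_moves", "payload": {"steps": [[-1,0,0,-0.5,0,0,0],[0,0,0,0,0,0,0],[0,0,0,0,0,0,0],[0,0,0,0,0,0,0],[0,0,0,-15,0,0,0],[0,0,0,-35,0,0,0],[0,0,0,-40,0,0,0],[0,0,0,-40,0,0,0]]}}

```text
time: 40.25
tool_pos: [461.1, 232.3, 144.3]
tcp_rot: [-180.0, 0.0, 120.0]
ft_force: [0.5, 0.5, -0.5]
finger_gap: 43.0
grip_force: 0.0
```

>>> {"api": "apply_moves", "payload": {"steps": [[0,0,0,-20,0,0,0],[0,-20,-30,-10,0,0,0],[0,-20,-30,0,0,0,0],[0,-20,-30,0,0,0,0],[0,-20,-30,0,0,0,0],[0,-20,-30,0,0,0,0],[0,-20,-30,0,0,0,0],[0,-20,-30,0,0,0,0]]}}

```text
time: 41.05
tool_pos: [348.8, 5.2, 173.0]
tcp_rot: [179.9, 0.1, 120.0]
ft_force: [1.0, -1.3, 0.3]
finger_gap: 42.4
grip_force: 0.0
```

>>> {"api": "apply_moves", "payload": {"steps": [[0,-25,-20,0,0,0,0],[0,-25,-20,0,0,0,0],[0,-25,-20,0,0,0,0],[0,-25,-20,0,0,0,0],[0,-25,-20,0,0,0,0],[0,0,0,0,0,0,0],[0,0,0,0,0,0,0],[0,0,0,0,0,0,0]]}}

```text
time: 41.85
tool_pos: [325.5, -151.5, 172.4]
tcp_rot: [180.0, 0.0, 120.0]
ft_force: [0.0, -0.1, 0.3]
finger_gap: 42.8
grip_force: 0.0
```

```bash
python3 go.py; python3 - <<'E'
from bench import r
from h import *
def fr(o,yaw):
    c,s=np.cos(np.radians(yaw)),np.sin(np.radians(yaw)); return np.array(o),np.array([[c,-s],[s,c]])
I=(np.array([424,271.2])+10*np.array([-.701,.713]),44.5); K=((478.6,49.8),32.5)
T=dict(bush=(I,(0,53),68,30),bolt=(I,(0,-10),71,14),nut=(I,(0,-64),19,20),block=(K,(20,0),36,40),key=(K,(-34,0),16,60))
for n in("top","side"):
    s=r.snapshot(n); C=cloud(s); col=s["color"].min(axis=2).ravel()>110
    for k,(B,t,z,R) in T.items():
        o,M=fr(*B); Q=(C[:,:2]-o)@M
        w=(abs(Q[:,0]-t[0])<(12 if k=="key" else R))&(abs(Q[:,1]-t[1])<R)&(abs(C[:,2]-z)<3.5)&col
        if w.sum()<5: print(n,k,w.sum()); continue
        q=Q[w]; lo,hi=np.percentile(q,[1,99],axis=0); print(n,k,w.sum(),"centre",((lo+hi)/2).round(1),"target",t,"size",(hi-lo).round(1),"z",np.median(C[w][:,2]).round(1))
    w=(abs(C[:,2]-12)<4)&(abs(C[:,0]-492)<85)&(abs(C[:,1]-509)<40)&col; print(n,"bar",cv2.minAreaRect(C[w][:,:2].astype(np.float32)))
E
```

```text
t 41.85 tcp [ 325.5 -151.5  172.4] [180.   0. 120.] F [ 0.  -0.1  0.3] gap 42.8 grip 0.0 q [-33. -32. 125.   0.  86. -63.]
top bush 290 centre [-0.5 55. ] target (0, 53) size [44.1 44.1] z 68.0
top bolt 43 centre [ 1.3 -8.4] target (0, -10) size [13.  14.3] z 70.7
top nut 67 centre [  0.2 -63. ] target (0, -64) size [23.8 23.6] z 18.8
top block 475 centre [19.3  1.1] target (20, 0) size [39.6 59.1] z 35.9
top key 262 centre [-37.2   0.8] target (-34, 0) size [ 16.8 113.5] z 15.7
top bar ((491.48480224609375, 510.060546875), (148.00308227539062, 13.837087631225586), 6.855992317199707)
side bush 0
side bolt 0
side nut 78 centre [ -2.9 -64.5] target (0, -64) size [24.6 23.3] z 18.7
side block 715 centre [17.9 -0.4] target (20, 0) size [41.8 59.8] z 36.0
side key 376 centre [-34.5  -9.5] target (-34, 0) size [13.6 94.9] z 16.0
side bar ((543.0714111328125, 513.237060546875), (45.02320098876953, 16.389638900756836), 7.88101053237915)
```

```bash
python3 -c "
from bench import r
print(r.hand_in())"
```

```text
the job is handed in; nothing more can be done
None
```

The job is handed in at about 42 s on the robot clock: all five parts measured flat in their nests, within about 3 mm of centre, and the longer bar had not moved, but the hand-in returned no verdict.

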